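# Hook the display ledge into the slotted upright and show the drum on it

### The arm

A 6-joint arm with a two-finger parallel gripper is mounted at the origin on the work surface. World frame = base frame: x ahead of the robot, y to its left, z up, the work surface at z = 0. Lengths are in m, angles in rad, forces in N, time in s.
With the tool pointing down it reaches from about 0.275 to 0.875 m from the base axis. Payload 12.5 kg.
Tool frame: the origin (TCP) lies midway between the tips of the shut fingers; the grasp point (between the pads) lies 19 mm behind it; z points along the fingers, y is the direction in which the jaws open and shut (so a half turn about z gives the same grasp; the last joint's range is limited). The gripper opens to 85 mm and grips with 20 to 120 N. Pads are 22 mm wide; open, the fingers measure 114 mm over their backs; the gripper's body (76 mm by 85 mm) begins 54 mm behind the grasp point. The pads swing forward as they close: fully open they stand 13 mm farther back than shut.
Start: joints at [1.091, 0.351, 1.652, -0, 1.139, -0.085], TCP at [0.212, 0.508, 0.231] pointing down, gripper open.
Joint ranges: [-2.75, 2.75], [-0.79, 2.1], [0.01, 2.65], [-1.57, 4.71], [0.07, 3.14], [-2.87, 2.87]. Speed limits (rad/s): [2.22, 2.22, 2.79, 3.14, 3.14, 3.14].

### API

Orientations are given as a unit quaternion [x, y, z, w].
In Python, from plant import arm gives the robot as it stands.
- The arm moves only by the tool step_arm, never from a script. Its argument "series" is a list of rows, each an object of numbers: "dx", "dy", "dz": the shift along the world's x, y, z as a fraction of full scale; "wx", "wy", "wz": the turn, a rotation vector about the world's x, y, z as a fraction of full scale; "jaw": the gripper command: -1 is shut, 1 is fully open, values between are in proportion. A call has 1 to 8 rows; each row shifts and turns the pose as measured when the row begins; what a row does not reach is not made up. Full scale, the value 1, is 3 cm for a shift and 6 degrees for a turn. A row lasts 1/10 s, in which the tool goes at most 50 mm and 8.59 degrees, less where a joint would pass 70% of its speed; a pose out of reach is approached as far as the arm can. A call with a number of a shift or a turn outside -1 to 1 is refused whole. A call with a gripper value outside its range is refused whole. The fingers move at their own pace and stop on an object; "force" is the grip in N (left out, the last holds). Time passes only in rows, so rows that do not move let the fingers close. It gives the time, the measured TCP pose, the force and the opening at its end, in the units of the state.
- arm.sense(): the state, without advancing time (a new reading comes with each control period).
- arm.snapshot(name): name is "scene" or "top" or "wrist"; returns a dict with "img" (480x640x3 uint8, red, green, blue), "mtx" (3x3 intrinsics, pixels), "R" (3x3) and "t" (3): a world point X has camera coordinates R X + t; the wrist camera has in their place "hand_eye" (4x4, takes a point from camera to tool coordinates, whose origin is the TCP and whose axes are the flange's). Camera axes: x right, y down, z forward; pixel columns grow to the right and rows downward; lengths in m; the calibration is good to about 2 mm. A picture is of the moment at which its call begins: read the wrist's pose just before it. There is no depth.
- arm.hand_in(): hands the job in, once; it reports no verdict.
The state is a dict: "t": time; "joint_positions": joint angles; "qvel": joint speeds; "effort": joint torques, N m; "tcp_pos": TCP position; "eef_rot": TCP orientation; "contact_force": force on the tool from outside, world axes, zero at the start; "moment": the same for the moment, N m; "gripper_width": finger opening in m.
Only numpy, scipy, OpenCV 4.12 (cv2) and the standard library are available. Lean on these libraries where they do the work, as an engineer would, in place of code of your own. Each camera call takes 0.05 s, during which the arm holds its last target.

### The job

On the toy bin bench, hook the two claws of the little display ledge into the two slots of the upright and press it down until the spring catch locks it, fully home. Then stand the toy drum upright, gently and without dropping it, in the middle of the ledge's free plywood part, and let go. Leave the other toys where they are.

Things in the scene. Friction and masses are not known exactly. Their poses are not given: they have to be found in the camera images.
- upright: Fixed aluminium slotted post, 60 mm wide, 38 deep, 224 high, on a grey foot plate 100 x 100 x 10 mm centred 20 mm behind the origin. Origin on the bench top, z up. The slotted face is the plane x = +15 mm and looks along +x; the post's back is at x = -23 mm. On the face's middle line, one above the other: two slots and, below them, a small black spring catch. Place and yaw vary.
- slots (a point): Point on the slotted face midway between the two slots, 178 mm above the bench. Axes as upright. The face is 5 mm thick and hollow behind (25 mm deep). Each slot is 19 mm wide (y) and 32 mm high: from 4 to 36 mm above this point, and from 4 to 36 mm below it.
- seat (a point): Point on the slotted face's middle line, 100 mm above the bench, where ledge_heel lies when the ledge is fully home. Axes as upright: x out of the face, y level along it, z up.
- catch (a joint): Spring catch: 0 m = fully out, up to 0.007 m pushed in. Its nose, 16 mm wide, stands 5 mm out of the face, 5 to 17 mm above seat, flat below, sloping above; 6 N pushes it out (11 N when 5 mm in). Pressing the ledge down (5 to 10 N, more if it rubs askew), the ledge's bottom rear bar pushes it in; when home it springs out above the bar into the ledge's window and locks it.
- ledge: Loose display ledge, about 0.3 kg, standing on the bench as it will hang. Plywood board 145 x 84 x 8 mm at the bottom, steel back plate 50 wide, 10 thick, 95 mm high, and a steel fin between them to hold it by. Origin on the underside, 70 mm ahead of the rear face; z up, x from the claws to the free end. Rear face x = -70 mm, fin x -60 to 0, board x -60 to +85.
- claws (a point): On the ledge's rear face, 66 mm above the underside, midway between the necks of its two claws; axes as ledge. Claws: on the middle line, 14 mm thick (y); necks 8 mm high, undersides 42 and 82 mm above the ledge's underside, 6.5 mm long; then lips 6 mm thick hanging 18 mm below the necks' undersides (24 to 50 and 64 to 90 mm up), ending 12.5 mm behind the rear face.
- ledge_heel (a point): Middle of the lower edge of the ledge's rear face; axes as ledge. Above it a bar 4 mm high, then a window 22 mm wide, 16 high for the catch. To fit: square to the upright, heel 18 to 24 mm (best 21) above seat, push along the upright's -x until flush with the face, then press straight down until the necks rest on the slots' lower edges: heel and seat then coincide.
- ledge_grip (a point): Point inside the fin to take the ledge by: 75 mm above the underside (20 mm below the fin's top), 45 mm ahead of the rear face, close to the centre of mass in x. The fin is 14 mm thick (y), 60 mm long. Axes as ledge; fingers close along y.
- ledge_spot (a point): Middle of the free part of the board's top, where the drum's underside goes: 112 mm ahead of the rear face, 8 mm above the underside. Axes as ledge. The free part is 85 (x) x 84 (y) mm, between the fin and the free end.
- drum: Loose red plastic toy drum, a cylinder 62 mm across (64 over its white rims) and 66 mm high, about 0.12 kg, standing upright. Origin at the centre of its underside, z up.
- duck: Bystander: wooden pull-along duck, 130 mm long, 65 mm wide, 107 mm high. Origin under its middle.
- magnifier: Bystander: plastic toy magnifying glass lying flat, 180 mm long, rim 84 mm across, 16 mm high. Origin under the lens centre, handle to its -x.
- spoon: Bystander: steel toy spoon lying flat, 150 mm long along its x, bowl to +x.
- bowl: Bystander: silicone stacking bowl, 100 mm across, 45 mm high, origin under its centre.
Mind the look-alikes: they are no part of the job. What is shaped like the ledge but yellow is not meant.

How it is judged:
On the way, in this order (a step that is already met when the one before it is completed fails the run):
1. the ledge is hooked in both slots, fully down, and the catch has sprung out over its bar (x of ledge_heel in the frame of seat between -0.003 and 0.005 m and y of ledge_heel in the frame of seat between -0.006 and 0.006 m and z of ledge_heel in the frame of seat between -0.004 and 0.003 m and angle between ledge's own z axis and vertical below 0.07 rad and angle between the x axis of ledge and the x axis of upright, either way round below 0.1 rad and value of joint catch below 0.002 m), for 0.3 s.
2. the drum stands on the free part of the locked ledge (all of step 1 and x of drum in the frame of ledge_spot between -0.015 and 0.015 m and y of drum in the frame of ledge_spot between -0.015 and 0.015 m and z of drum in the frame of ledge_spot between -0.004 and 0.004 m and angle between drum's own z axis and vertical below 0.1 rad), for 0.2 s.
At the end, for the whole second after the job is handed in: Ledge released and home: heel within 5 mm (x), 6 mm (y), -4 to +3 mm (z) of the seat, tilt under 0.07 rad, square within 0.1 rad, catch out (under 2 mm). Drum released, upright (0.1 rad), within 15 mm of the spot in x and y, resting on the board (4 mm). Both at rest (all of step 2 and linear speed of each of drum, ledge below 0.02 m/s); the robot touches nothing.
It fails at once if a bystander toy was moved by more than 30 mm (distance of any of duck, magnifier, spoon, bowl from where it was at the start of the episode above 0.03 m).
It fails at once if the drum was dropped (faster than 0.5 m/s while the fingers do not hold it) (linear speed of drum above 0.5 m/s and contact force between drum and the fingers below 0.1 N).
It also fails if it takes over 66 s, if anything falls off the work surface, if the arm or the gripper's body presses on something with over 40 N, if the wrist force passes 120 N, or if a joint passes its speed limit or range.

## Working session

There is one attempt and no reset: what is moved stays moved. The work goes in short steps, Python scripts to look and compute and a tool call to move; the robot and the scene stay as the last step left them, time stands still between calls to the robot, and variables do not carry over. Pictures are saved under pics/ and viewed, and the job is handed in when it is done.

Besides the shell and the picture viewer there is one more tool, called after "Emit:" as a command line: name --argument value ..., lists and objects as JSON in quotes. step_arm: Moves the arm, as the interface text tells. Shift numbers are shares of 3 cm and turn numbers shares of 6 degrees, none past 1 either way. Its arguments: {"type":"object","properties":{"series":{"type":"array"},"force":{"type":"number"}},"required":["series"]}

```bash
ls; mkdir -p pics; python3 - <<'E'
from plant import arm
import cv2,pickle
print(arm.sense())
for n in ("scene","top","wrist"):
    s=arm.snapshot(n); cv2.imwrite(f"pics/{n}0.png",s["img"][:,:,::-1]); pickle.dump(s,open(f"{n}0.pkl","wb"))
    print(n,{k:v for k,v in s.items() if k!="img"})
E
```

```text
pics
{'t': 0.0, 'joint_positions': array([ 1.09137817e+00,  3.51249096e-01,  1.65240747e+00, -8.12532440e-06,
        1.13906492e+00, -8.46047526e-02]), 'qvel': array([-0.00078483,  0.00113284, -0.00030675, -0.0019333 ,  0.0015713 ,
        0.00095418]), 'effort': array([-1.20916091e-03, -5.06096971e+01, -2.91419864e+01, -7.88098077e-05,
        4.45386395e-03,  1.91459742e-05]), 'tcp_pos': array([0.21138507, 0.50741613, 0.23075768]), 'eef_rot': array([ 1.96125361e-01,  9.80578668e-01, -5.43148619e-04, -1.53527640e-04]), 'contact_force': array([-1.24513394,  0.13490664, -0.48880792]), 'moment': array([ 0.02813765, -0.01409182,  0.00213594]), 'gripper_width': 0.08537558461865678}
scene {'mtx': array([[523.61478747,   0.        , 317.27256263],
       [  0.        , 523.61478747, 239.58025203],
       [  0.        ,   0.        ,   1.        ]]), 'R': array([[-0.07425792,  0.99719994, -0.00883413],
       [ 0.73344459,  0.04861056, -0.67800888],
       [-0.67568098, -0.05682687, -0.73500062]]), 't': array([-0.0080404 , -0.29786578,  1.91180364])}
top {'mtx': array([[581.62471274,   0. 
[... 151 characters left out ...]
 , -0.99959678,  0.00194892],
       [-0.99083885,  0.02782234, -0.13215251],
       [ 0.132045  , -0.00567471, -0.99122748]]), 't': array([0.08746104, 0.54624595, 1.40076652])}
wrist {'mtx': array([[368.85022236,   0.        , 322.99189651],
       [  0.        , 368.85022236, 242.98366919],
       [  0.        ,   0.        ,   1.        ]]), 'hand_eye': array([[-2.20353183e-04, -9.47802531e-01, -3.18857826e-01,
         8.12374338e-02],
       [ 9.99999975e-01, -2.16605550e-04, -4.72119167e-05,
        -4.77675873e-04],
       [-2.43188006e-05, -3.18857829e-01,  9.47802556e-01,
        -1.42650374e-01],
       [ 0.00000000e+00,  0.00000000e+00,  0.00000000e+00,
         1.00000000e+00]])}
```

View pics/scene0.png

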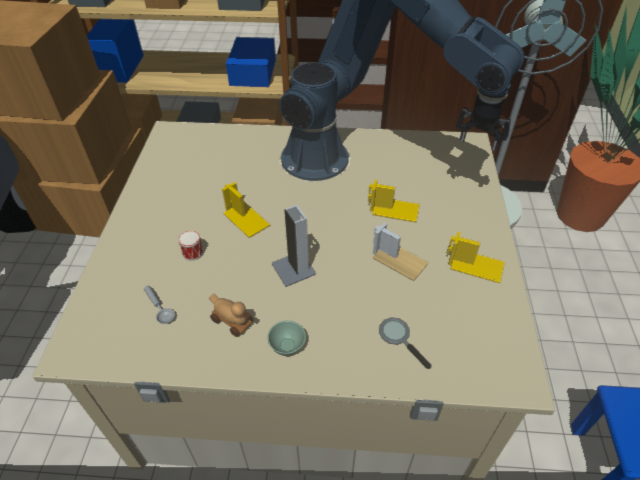

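View pics/top0.png

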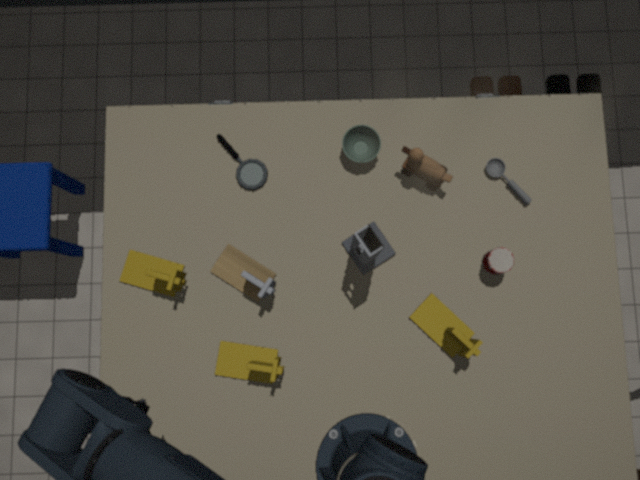

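View pics/wrist0.png

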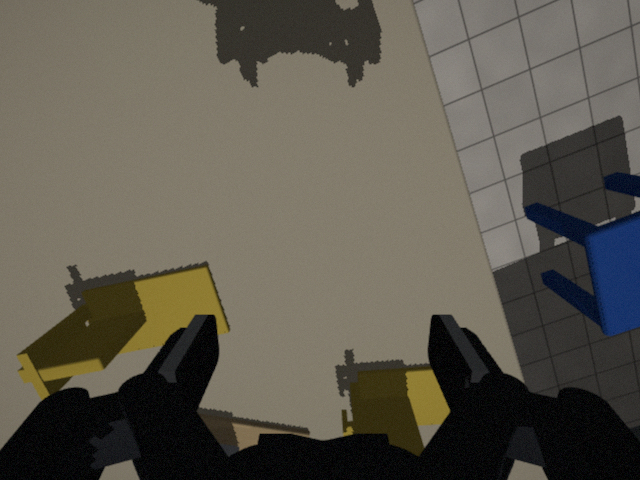

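The plywood and steel ledge is at top (243,270) / scene (400,250). The look-alikes are all yellow, at top (153,272), (248,362) and (445,327). The upright is at top (368,245), the drum at (497,262). I'll enlarge crops to confirm.

```bash
python3 - <<'E'
import cv2,numpy as np
t=cv2.imread("pics/top0.png"); s=cv2.imread("pics/scene0.png")
a=cv2.resize(t[225:315,200:290],(400,400),interpolation=cv2.INTER_CUBIC)
b=cv2.resize(t[210:300,325:415],(400,400),interpolation=cv2.INTER_CUBIC)
cv2.imwrite("pics/c1.png",np.hstack([a,b]))
a=cv2.resize(s[200:300,250:350],(400,400),interpolation=cv2.INTER_CUBIC)
b=cv2.resize(s[210:290,360:440],(400,400),interpolation=cv2.INTER_CUBIC)
cv2.imwrite("pics/c2.png",np.hstack([a,b]))
E
```

```text
(no output)
```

View pics/c1.png

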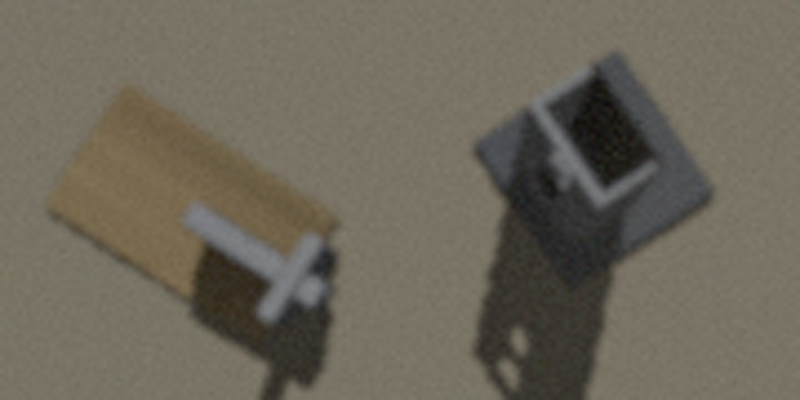

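View pics/c2.png

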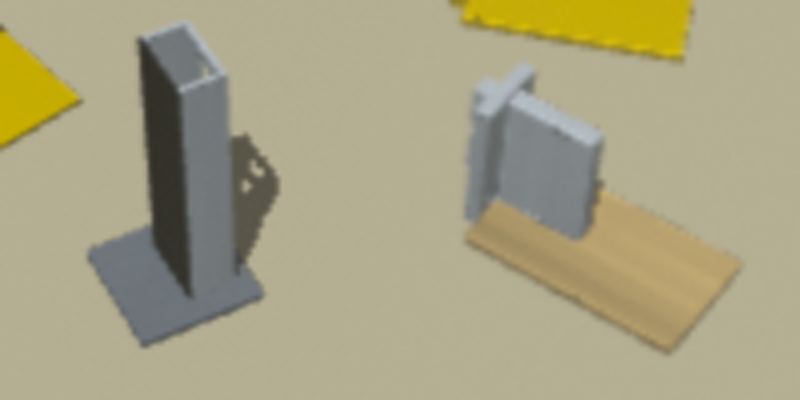

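The plywood and steel ledge is confirmed. Its claws sit at the lower right of its crop, with the free end at the upper left. The upright's slotted face looks left and slightly down in the top view, with the catch bump and slot shadows visible. Next are coarse pose fits from clicked corners.

```bash
cat > h.py <<'E'
import numpy as np,cv2,pickle
from scipy.optimize import least_squares
from scipy.spatial.transform import Rotation as Ro
def campose(s,st=None):
    if "R" in s: return s["R"],s["t"]
    T=np.eye(4);T[:3,:3]=Ro.from_quat(st["eef_rot"]).as_matrix();T[:3,3]=st["tcp_pos"]
    W=np.linalg.inv(T@s["hand_eye"]); return W[:3,:3],W[:3,3]
def proj(X,s,st=None):
    R,t=campose(s,st);c=np.atleast_2d(X)@R.T+t;p=c@s["mtx"].T;return p[:,:2]/p[:,2:]
def pl(P,yaw):
    x,y=P[0],P[1];z=P[2] if len(P)>2 else 0
    c,sn=np.cos(yaw),np.sin(yaw)
    return lambda X:np.atleast_2d(X)@np.array([[c,sn,0],[-sn,c,0],[0,0,1]])+[x,y,z]
def box(x0,x1,y0,y1,z0,z1): return np.array([[x,y,z] for x in(x0,x1) for y in (y0,y1) for z in (z0,z1)])/1000.
ED=[(0,1),(0,2),(0,4),(1,3),(1,5),(2,3),(2,6),(3,7),(4,5),(4,6),(5,7),(6,7)]
LEDGE=[box(-60,85,-42,42,0,8),box(-70,-60,-25,25,0,95),box(-60,0,-7,7,8,95)]
UP=[box(-70,30,-50,50,0,10),box(-23,15,-30,30,10,224),box(15,20,-8,8,105,117)]+[box(15,15,-9.5,9.5,178+a,178+b) for a,b in((4,36),(-36,-4))]
def wire(img,s,st,boxes,f,col,sc=1,off=(0,0)):
    for b in boxes:
        p=(proj(f(b),s,st)-off)*sc
        for i,j in ED: cv2.line(img,tuple(int(v*16) for v in p[i]),tuple(int(v*16) for v in p[j]),col,1,cv2.LINE_AA,4)
def fit(obs,x0):
    # obs: list of (s,st,modelpts,pix)
    def r(q): return np.concatenate([(proj(pl(q[:2],q[2])(np.array(M)/1000.),s,st)-np.array(P)).ravel() for s,st,M,P in obs])
    o=least_squares(r,x0,loss='soft_l1');return o.x,r(o.x)
def ray(s,st,uv,z):
    R,t=campose(s,st);d=R.T@np.linalg.inv(s["mtx"])@[uv[0],uv[1],1];C=-R.T@t;return C+d*(z-C[2])/d[2]
E
cat > a.py <<'E'
from h import *
T=pickle.load(open("top0.pkl","rb"));S=pickle.load(open("scene0.pkl","rb"))
q=lambda L,o,k:[(a/k+o[0],b/k+o[1]) for a,b in L]
k=400/90
# ledge
led,r=fit([(T,None,[[85,-42,8],[85,42,8],[-60,-42,8]],q([(128,88),(50,208),(338,222)],(200,225),k)),
 (S,None,[[85,-42,8],[85,42,8],[-60,42,8]],q([(270,352),(342,264),(66,240)],(360,210),5)[:0]+q([(270,350),(340,264),(66,238)],(360,210),5))],[.4,.15,1.0])
print("ledge?",led,r.round(1))
up,r=fit([(T,None,[[30,50,10],[30,-50,10],[-70,-50,10],[-70,50,10],[15,30,224],[15,-30,224]],q([(580-400,285),(475-400,150),(615-400,55),(712-400,195),(605-400,203),(535-400,103)],(325,210),k)),
 ],[.45,-.03,2.15])
print("up",up,r.round(1))
for n,s in (("top",T),("scene",S)):
    im=cv2.imread(f"pics/{n}0.png")
    o=(200,200) if n=="top" else (240,170); im=im[o[1]:o[1]+110,o[0]:o[0]+210]; im=cv2.resize(im,None,fx=3.8,fy=3.8,interpolation=cv2.INTER_CUBIC)
    wire(im,s,None,LEDGE,pl(led[:2],led[2]),(0,0,255),3.8,o);wire(im,s,None,UP,pl(up[:2],up[2]),(0,255,0),3.8,o)
    cv2.imwrite(f"pics/w_{n}.png",im)
E
python3 a.py
```

```text
ledge? [0.46455163 0.27917334 0.98980673] [ -0.4  -1.5  -1.2  -0.1   1.1  -1.4  -1.   -1.3  -0.6  -1.8  13.  -18.1]
up [ 0.51415089 -0.01004571  2.15147261] [-0.9  1.2 -0.3 -1.   0.7 -2.1  2.  -1.3 -0.   1.1 -0.5  0.8]
```

```bash
sed -i 's/\[-60,42,8\]\],q(\[(270,352)/[-60,-42,8]],q([(270,352)/' a.py; python3 a.py
```

```text
ledge? [0.46368967 0.28138053 0.97140646] [-0.7 -1.5 -1.9 -0.4  0.2 -0.5 -0.8 -1.3  0.1 -1.5 -1.3 -2.3]
up [ 0.51415089 -0.01004571  2.15147261] [-0.9  1.2 -0.3 -1.   0.7 -2.1  2.  -1.3 -0.   1.1 -0.5  0.8]
```

```bash
python3 -c "
import cv2,numpy as np
a=cv2.imread('pics/w_top.png')[:300];b=cv2.imread('pics/w_scene.png')[:300]
cv2.imwrite('pics/w1.png',np.vstack([a,b])[:600,:800])"
```

```text
(no output)
```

View pics/w1.png

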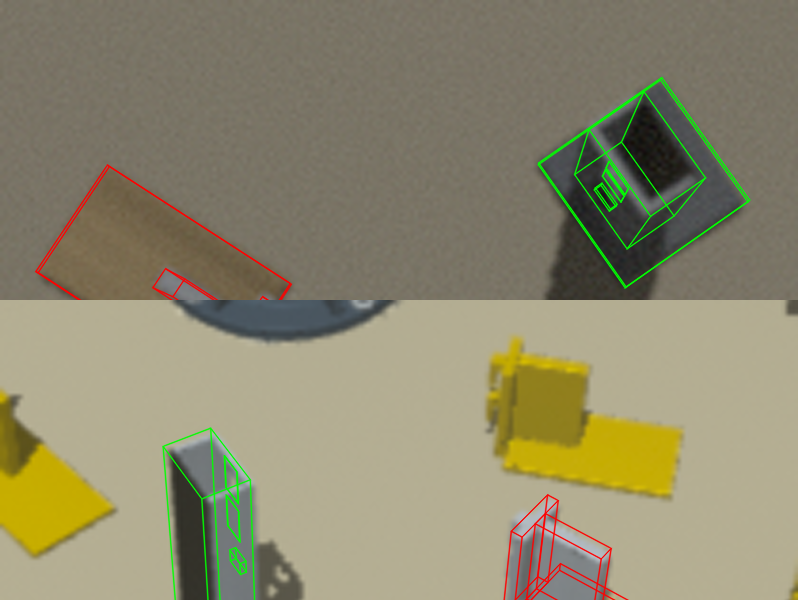

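The coarse poses are good enough to move on. The ledge is at about (0.464, 0.281) with yaw 56°, the upright at about (0.514, -0.010) with yaw 123°. Next I'll look at the upright from above with the wrist camera, which will be on the slot side.

Emit:
step_arm --series '[{"dx": 0.55, "dy": -0.9, "dz": 0.8, "wz": -0.35, "jaw": 1}, {"dx": 0.55, "dy": -0.95, "dz": 0.8, "wz": -0.35, "jaw": 1}, {"dx": 0.55, "dy": -0.95, "dz": 0.8, "wz": -0.35, "jaw": 1}, {"dx": 0.55, "dy": -0.95, "dz": 0.8, "wz": -0.35, "jaw": 1}, {"dx": 0.55, "dy": -0.95, "wz": -0.35, "jaw": 1}, {"dx": 0.55, "dy": -0.95, "wz": -0.35, "jaw": 1}, {"dx": 0.55, "dy": -0.95, "wz": -0.35, "jaw": 1}, {"dx": 0.55, "dy": -0.95, "wz": -0.35, "jaw": 1}]'

```text
$.series[0]: bad value
```

Emit:
step_arm --series '[{"dx": 0.55, "dy": -0.95, "wz": -0.35, "jaw": 1}, {"dx": 0.55, "dy": -0.95, "wz": -0.35, "jaw": 1}, {"dx": 0.55, "dy": -0.95, "wz": -0.35, "jaw": 1}, {"dx": 0.55, "dy": -0.95, "wz": -0.35, "jaw": 1}, {"dx": 0.55, "dy": -0.95, "wz": -0.35, "jaw": 1}, {"dx": 0.55, "dy": -0.95, "wz": -0.35, "jaw": 1}, {"dx": 0.55, "dy": -0.95, "wz": -0.35, "jaw": 1}, {"jaw": 1}]'

```text
$.series[0]: bad value
```

```bash
cat > look.py <<'E'
import sys
from plant import arm
from h import *
n=sys.argv[1]; st=arm.sense(); s=arm.snapshot("wrist"); pickle.dump((s,st),open(n+".pkl","wb")); cv2.imwrite(f"pics/{n}.png",s["img"][:,:,::-1])
R=Ro.from_quat(st["eef_rot"]).as_matrix()
print(st["t"],st["tcp_pos"].round(4),"tooly yaw",np.degrees(np.arctan2(R[1,1],R[0,1])).round(2),"z",R[:,2].round(4),"w",round(st["gripper_width"],4),"F",st["contact_force"].round(1),"q",st["joint_positions"].round(2))
E
python3 look.py u1
```

```text
0.15 [0.2114 0.5075 0.2309] tooly yaw 67.38 z [-4.e-04 -8.e-04 -1.e+00] w 0.0855 F [-0.8  0.5 -0. ] q [ 1.09  0.35  1.65 -0.    1.14 -0.08]
```

View pics/u1.png

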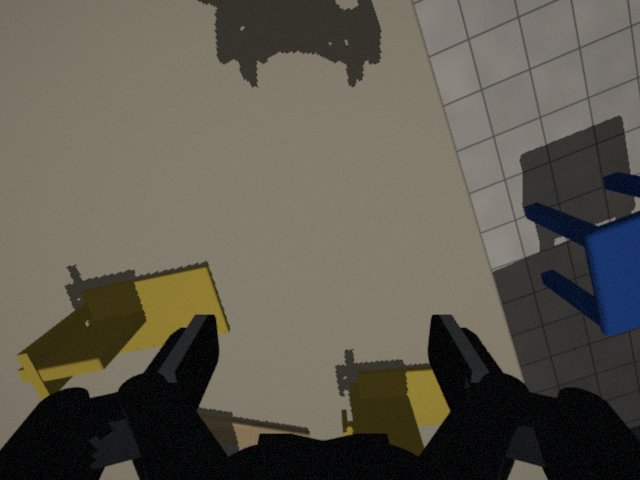

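Emit:
step_arm --series '[{"dx": 0.55, "dy": -0.9, "dz": 0.8, "wx": 0, "wy": 0, "wz": -0.35, "jaw": 1}, {"dx": 0.55, "dy": -0.95, "dz": 0.8, "wx": 0, "wy": 0, "wz": -0.35, "jaw": 1}, {"dx": 0.55, "dy": -0.95, "dz": 0.8, "wx": 0, "wy": 0, "wz": -0.35, "jaw": 1}, {"dx": 0.55, "dy": -0.95, "dz": 0.8, "wx": 0, "wy": 0, "wz": -0.35, "jaw": 1}]'

```text
t: 0.6
tcp_pos: [0.2763, 0.392, 0.3256]
eef_rot: [0.267, 0.964, -0.004, -0.002]
contact_force: [0.5, -0.3, 0.6]
gripper_width: 0.0854
```

Emit:
step_arm --series '[{"dx": 0.56, "dy": -0.97, "dz": 0, "wx": 0, "wy": 0, "wz": -0.36, "jaw": 1}, {"dx": 0.56, "dy": -0.97, "dz": 0, "wx": 0, "wy": 0, "wz": -0.36, "jaw": 1}, {"dx": 0.56, "dy": -0.97, "dz": 0, "wx": 0, "wy": 0, "wz": -0.36, "jaw": 1}, {"dx": 0.56, "dy": -0.97, "dz": 0, "wx": 0, "wy": 0, "wz": -0.36, "jaw": 1}, {"dx": 0.56, "dy": -0.97, "dz": 0, "wx": 0, "wy": 0, "wz": -0.36, "jaw": 1}, {"dx": 0.56, "dy": -0.97, "dz": 0, "wx": 0, "wy": 0, "wz": -0.36, "jaw": 1}, {"dx": 0.56, "dy": -0.97, "dz": 0, "wx": 0, "wy": 0, "wz": -0.36, "jaw": 1}, {"dx": 0.56, "dy": -0.97, "dz": 0, "wx": 0, "wy": 0, "wz": -0.36, "jaw": 1}]'

```text
t: 1.4
tcp_pos: [0.4148, 0.1496, 0.3295]
eef_rot: [0.414, 0.91, -0.001, -0.0]
contact_force: [0.2, 0.5, -0.4]
gripper_width: 0.0857
```

Emit:
step_arm --series '[{"dx": 0.56, "dy": -0.97, "dz": 0, "wx": 0, "wy": 0, "wz": -0.36, "jaw": 1}, {"dx": 0.56, "dy": -0.97, "dz": 0, "wx": 0, "wy": 0, "wz": -0.36, "jaw": 1}, {"dx": 0.56, "dy": -0.97, "dz": 0, "wx": 0, "wy": 0, "wz": -0.36, "jaw": 1}, {"dx": 0.56, "dy": -0.97, "dz": 0, "wx": 0, "wy": 0, "wz": -0.36, "jaw": 1}, {"dx": 0, "dy": 0, "dz": 0, "wx": 0, "wy": 0, "wz": 0, "jaw": 1}, {"dx": 0, "dy": 0, "dz": 0, "wx": 0, "wy": 0, "wz": 0, "jaw": 1}]'

```text
t: 2.0
tcp_pos: [0.4849, 0.0245, 0.3287]
eef_rot: [0.487, 0.873, -0.001, -0.001]
contact_force: [0.1, 0.2, -0.2]
gripper_width: 0.0852
```

```bash
python3 look.py u2
```

```text
2.0 [0.4849 0.0245 0.3287] tooly yaw 31.7 z [-0.0022 -0.0014 -1.    ] w 0.0852 F [ 0.1  0.2 -0.2] q [-0.04  0.14  1.68 -0.    1.32 -0.6 ]
```

View pics/u2.png

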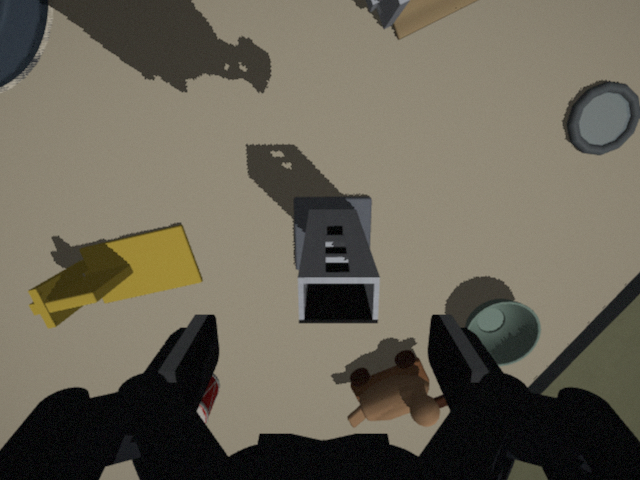

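The slotted face is clearly visible, with its top front edge at row 277 (columns 299–378). The slots and catch lie at rows 230–272, and the foot's front edge is at row 197. I'll zoom in for subpixel corners.

```bash
python3 - <<'E'
import cv2
im=cv2.imread("pics/u2.png")[185:330,285:390]; im=cv2.convertScaleAbs(im,alpha=1.8)
cv2.imwrite("pics/u2z.png",cv2.resize(im[:90],None,fx=6.5,fy=6.5,interpolation=cv2.INTER_CUBIC)); cv2.imwrite("pics/u2y.png",cv2.resize(im[60:],None,fx=6.5,fy=6.5,interpolation=cv2.INTER_CUBIC))
E
```

```text
(no output)
```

View pics/u2z.png

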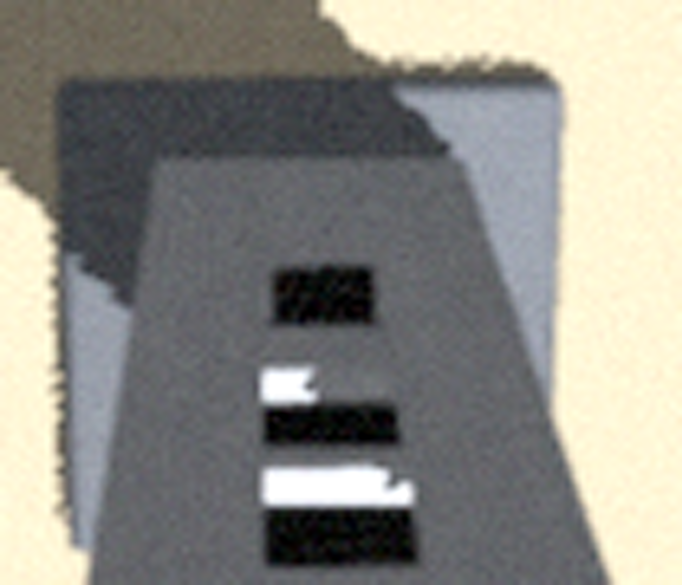

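View pics/u2y.png

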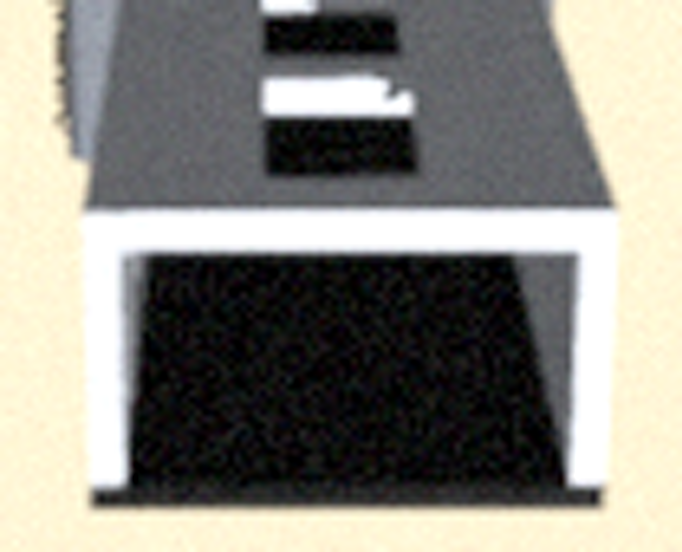

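```bash
cat > b.py <<'E'
from h import *
s,st=pickle.load(open("u2.pkl","rb"))
q=lambda L,o,k:[((a+.5)/k+o[0]-.5,(b+.5)/k+o[1]-.5) for a,b in L]
M1=[[30,50,0],[30,-50,0],[15,30,10],[15,-30,10],[15,9.5,182],[15,-9.5,182],[15,9.5,214],[15,-9.5,214],[15,9.5,142],[15,-9.5,174]]
P1=q([(60,78),(560,78),(157,157),(462,157),(262,467),(413,467),(265,565),(417,565),(260,367),(400,445)],(285,185),6.5)
M2=[[15,30,224],[15,-30,224],[-23,30,224],[-23,-30,224]]
P2=q([(82,207),(617,207),(92,488),(604,489)],(285,245),6.5)
M=M1+M2;P=P1+P2
up,r=fit([(s,st,M,P)],[.514,-.01,2.15]);print(up,np.degrees(up[2]));print(r.reshape(-1,2).round(1).tolist())
# diagnosing: free 6dof
def r6(v): return (proj(Ro.from_rotvec([v[3],v[4],0]).apply(pl(v[:2],v[2])(np.array(M)/1000.)-[v[0],v[1],0])+[v[0],v[1],v[5]],s,st)-P).ravel()
o=least_squares(r6,[*up,0,0,0]);print(o.x.round(4),np.degrees(o.x[2]),r6(o.x).reshape(-1,2).round(1).tolist())
E
python3 b.py
```

```text
[ 0.51671819 -0.00622406  2.12915917] 121.99183436733213
[[-0.5, -0.8], [-0.0, -1.1], [-0.0, 0.1], [-0.1, -0.1], [0.1, -0.2], [-0.4, -0.3], [-0.2, -0.3], [1.5, -0.4], [0.3, 0.2], [1.0, -0.2], [-0.1, 0.2], [-0.2, -0.1], [-0.3, 2.7], [-0.4, 2.4]]
[ 5.178e-01 -7.500e-03  2.129e+00  1.300e-03  1.000e-04 -5.100e-03] 121.98216311348978 [[0.0, -0.3], [-0.4, -0.6], [0.3, 0.5], [-0.3, 0.3], [0.3, -0.2], [-0.7, -0.3], [-0.1, -0.6], [1.2, -0.7], [0.5, 0.3], [0.8, -0.2], [0.5, -0.2], [-1.2, -0.5], [0.3, 1.4], [-1.3, 1.1]]
```

Emit:
step_arm --series '[{"dx": -0.08, "dy": 0.76, "dz": 0, "wx": 0, "wy": 0, "wz": -1, "jaw": 1}, {"dx": -0.08, "dy": 0.76, "dz": 0, "wx": 0, "wy": 0, "wz": -1, "jaw": 1}, {"dx": -0.08, "dy": 0.76, "dz": 0, "wx": 0, "wy": 0, "wz": -1, "jaw": 1}, {"dx": -0.08, "dy": 0.76, "dz": 0, "wx": 0, "wy": 0, "wz": -1, "jaw": 1}, {"dx": -0.08, "dy": 0.76, "dz": 0, "wx": 0, "wy": 0, "wz": -1, "jaw": 1}, {"dx": -0.08, "dy": 0.76, "dz": 0, "wx": 0, "wy": 0, "wz": -1, "jaw": 1}, {"dx": -0.08, "dy": 0.76, "dz": 0, "wx": 0, "wy": 0, "wz": -1, "jaw": 1}, {"dx": -0.08, "dy": 0.76, "dz": -0.6, "wx": 0, "wy": 0, "wz": -1, "jaw": 1}]'

```text
t: 2.85
tcp_pos: [0.4603, 0.2188, 0.3131]
eef_rot: [0.807, 0.591, 0.001, -0.001]
contact_force: [0.8, -0.2, -0.3]
gripper_width: 0.0852
```

Emit:
step_arm --series '[{"dx": -0.08, "dy": 0.76, "dz": -0.7, "wx": 0, "wy": 0, "wz": -1, "jaw": 1}, {"dx": -0.08, "dy": 0.76, "dz": -0.7, "wx": 0, "wy": 0, "wz": -1, "jaw": 1}, {"dx": -0.08, "dy": 0.76, "dz": -0.6, "wx": 0, "wy": 0, "wz": -1, "jaw": 1}, {"dx": 0, "dy": 0, "dz": 0, "wx": 0, "wy": 0, "wz": 0, "jaw": 1}, {"dx": 0, "dy": 0, "dz": 0, "wx": 0, "wy": 0, "wz": 0, "jaw": 1}]'

```text
t: 3.35
tcp_pos: [0.447, 0.2956, 0.2501]
eef_rot: [0.89, 0.456, 0.001, -0.0]
contact_force: [0.6, 0.1, -0.6]
gripper_width: 0.0851
```

```bash
python3 look.py l1; sed -i 's/(92,488),(604,489)/(93,507),(603,507)/' b.py; python3 b.py
```

```text
3.35 [0.447  0.2956 0.2501] tooly yaw -35.77 z [ 9.0e-04  1.5e-03 -1.0e+00] w 0.0851 F [ 0.6  0.1 -0.6] q [0.5  0.31 1.67 0.   1.17 1.12]
[ 0.5168181  -0.00639277  2.1285013 ] 121.95414142119122
[[-0.5, -0.6], [-0.0, -1.0], [-0.0, 0.3], [-0.1, 0.1], [0.1, 0.0], [-0.4, -0.0], [-0.2, -0.1], [1.5, -0.2], [0.3, 0.4], [1.0, 0.0], [-0.1, 0.5], [-0.2, 0.2], [-0.5, 0.0], [-0.2, -0.2]]
[ 5.1720e-01 -6.7000e-03  2.1294e+00 -9.0000e-04 -1.7000e-03 -5.0000e-04] 122.00517360774089 [[-0.3, -0.3], [0.0, -0.7], [0.1, 0.6], [-0.0, 0.3], [0.1, 0.0], [-0.5, -0.0], [-0.3, -0.2], [1.4, -0.2], [0.3, 0.5], [0.9, 0.1], [-0.2, 0.4], [-0.4, 0.1], [-0.5, -0.1], [-0.4, -0.3]]
```

View pics/l1.png

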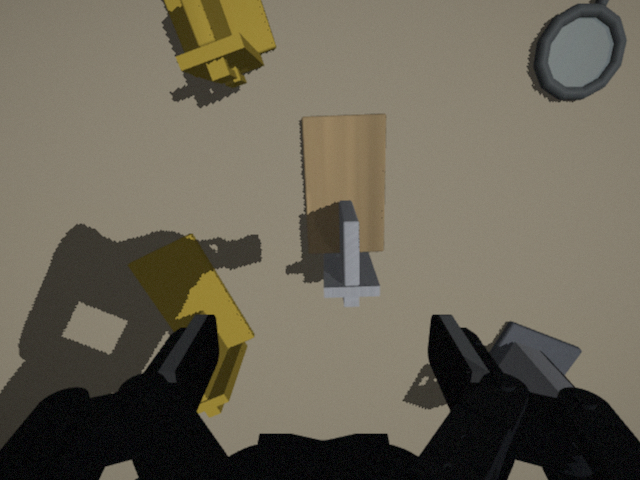

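The ledge is centred in view: board corners near (302,117), (386,114) and (384,250), fin top at (342–357, 202–284), back plate near row 290. Zooming in for the fit.

```bash
python3 - <<'E'
import cv2
im=cv2.imread("pics/l1.png")[105:315,290:400]; im=cv2.convertScaleAbs(im,alpha=1.5)
cv2.imwrite("pics/l1z.png",cv2.resize(im[85:],None,fx=4.8*1.4,fy=4.8,interpolation=cv2.INTER_CUBIC)); cv2.imwrite("pics/l1y.png",cv2.resize(im[:100],None,fx=6,fy=6,interpolation=cv2.INTER_CUBIC))
E
```

```text
(no output)
```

View pics/l1z.png

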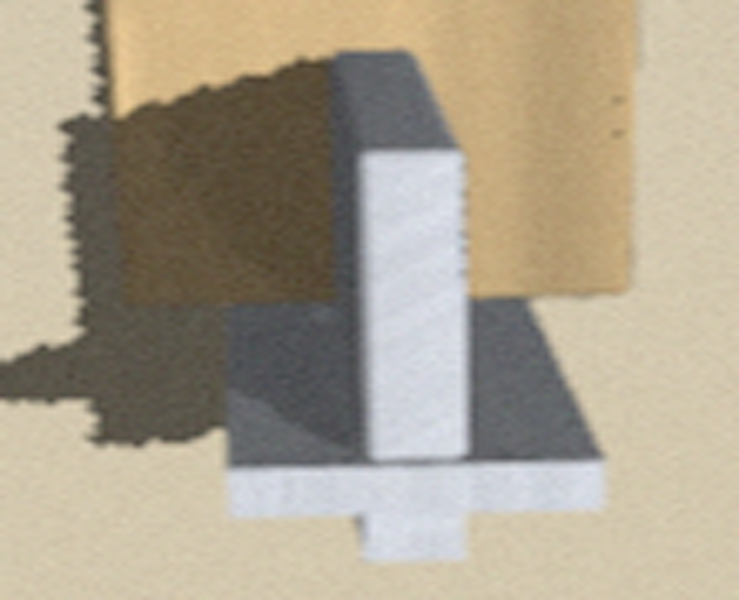

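View pics/l1y.png

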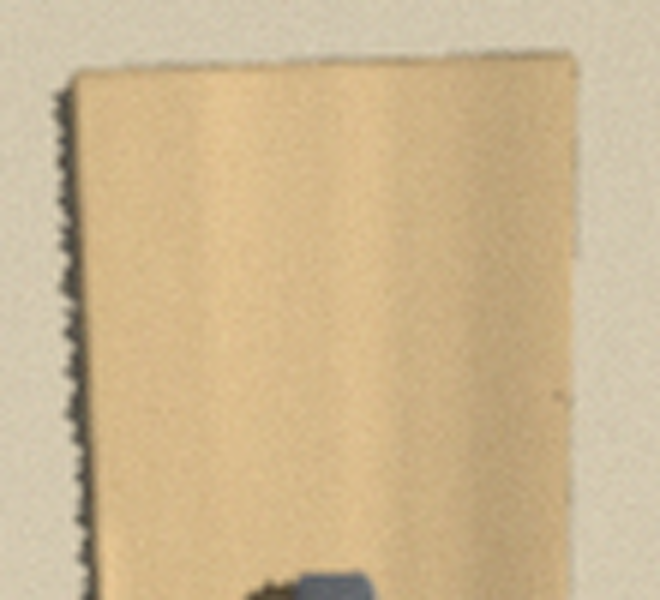

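```bash
cat > c.py <<'E'
from h import *
s,st=pickle.load(open("l1.pkl","rb"))
q=lambda L,o,kx,ky:[((a+.5)/kx+o[0]-.5,(b+.5)/ky+o[1]-.5) for a,b in L]
M=[[85,42,8],[85,-42,8],[-60,-42,8],[0,7,95],[0,-7,95],[-60,7,95],[-60,-7,95],[-60,25,95],[-60,-25,95],[-70,25,95],[-70,-25,95]]
P=q([(75,74),(575,56)],(290,105),6,6)+q([(630,292),(360,152),(463,152),(368,458),(468,458),(229,467),(605,458),(229,516),(605,508)],(290,190),6.72,4.8)
led,r=fit([(s,st,M,P)],[.4637,.2814,.97]);print(led,np.degrees(led[2]));print(r.reshape(-1,2).round(1).tolist())
f=pl(led[:2],led[2]);print("grip",f([-.025,0,.075]),"need tooly",np.degrees(led[2])-90)
up=[.5168,-.0064,2.1285]; u=pl(up[:2],up[2])
dy=np.degrees(up[2]-led[2]);print("turn",dy)
for n,x,z in(("pre",15+60,121),("flush",15,121),("home",15,100)):
    print(n,"grip at TCP",u([(x+45)/1000,0,(z+75-19)/1000]))
E
python3 c.py
```

```text
[0.46735409 0.28265727 0.9820813 ] 56.2691135097758
[[-1.1, -1.0], [0.8, -1.2], [0.4, 0.9], [-0.8, -0.2], [0.7, -0.8], [-0.7, 1.4], [0.3, 0.9], [-0.3, 0.2], [0.2, 0.2], [0.1, 0.1], [0.1, 0.0]]
grip [[0.45347177 0.2618659  0.075     ]] need tooly -33.7308864902242
turn 65.6849531838199
pre grip at TCP [[0.45329129 0.09541672 0.177     ]]
flush grip at TCP [[0.48504565 0.04450836 0.177     ]]
home grip at TCP [[0.48504565 0.04450836 0.156     ]]
```

Emit:
step_arm --series '[{"dx": 0.11, "dy": -0.56, "dz": -0.8, "wx": 0, "wy": 0, "wz": 0.17, "jaw": 1}, {"dx": 0.11, "dy": -0.56, "dz": -1, "wx": 0, "wy": 0, "wz": 0.17, "jaw": 1}, {"dx": 0, "dy": 0, "dz": -1, "wx": 0, "wy": 0, "wz": 0, "jaw": 1}, {"dx": 0, "dy": 0, "dz": -1, "wx": 0, "wy": 0, "wz": 0, "jaw": 1}, {"dx": 0, "dy": 0, "dz": -0.6, "wx": 0, "wy": 0, "wz": 0, "jaw": 1}, {"dx": 0, "dy": 0, "dz": -0.3, "wx": 0, "wy": 0, "wz": 0, "jaw": 1}, {"dx": 0, "dy": 0, "dz": 0, "wx": 0, "wy": 0, "wz": 0, "jaw": 1}]'

```text
t: 4.1
tcp_pos: [0.4567, 0.2581, 0.1122]
eef_rot: [0.88, 0.476, 0.007, -0.0]
contact_force: [0.4, -0.4, 0.0]
gripper_width: 0.0852
```

```bash
python3 look.py l2
```

```text
4.1 [0.4567 0.2581 0.1122] tooly yaw -33.2 z [ 0.0128  0.0069 -0.9999] w 0.0852 F [ 0.4 -0.4  0. ] q [0.43 0.46 1.83 0.   0.84 1.  ]
```

```bash
cat > d.py <<'E'
# usage: d.py x y z tooly_yaw_deg -> remaining units
import sys
from plant import arm
from h import *
def rem(st,x,y,z,yaw):
    th=np.radians(yaw);ty=np.array([np.cos(th),np.sin(th),0]);tz=np.array([0,0,-1.]);tx=np.cross(ty,tz)
    Rt=np.c_[tx,ty,tz];R=Ro.from_quat(st["eef_rot"]).as_matrix()
    w=np.degrees(Ro.from_matrix(Rt@R.T).as_rotvec())/6
    return ((np.array([x,y,z])-st["tcp_pos"])/.03).round(3),w.round(3)
if __name__=="__main__":
    st=arm.sense();print(st["t"],st["tcp_pos"].round(4),"F",st["contact_force"].round(1),"M",st["moment"].round(2),"w",round(st["gripper_width"],4));print(rem(st,*map(float,sys.argv[1:5])))
E
python3 d.py .4535 .2619 .056 -33.73
```

```text
4.15 [0.4571 0.2584 0.113 ] F [ 0.3  0.1 -0.1] M [-0.01  0.04 -0.  ] w 0.0857
(array([-0.12 ,  0.118, -1.899]), array([-0.07 ,  0.133, -0.088]))
```

Emit:
step_arm --series '[{"dx": -0.05, "dy": 0.06, "dz": -0.6, "wx": -0.04, "wy": 0.06, "wz": -0.05, "jaw": 1}, {"dx": -0.05, "dy": 0.06, "dz": -0.6, "wx": -0.03, "wy": 0.06, "wz": -0.04, "jaw": 1}, {"dx": 0, "dy": 0, "dz": -0.4, "wx": 0, "wy": 0, "wz": 0, "jaw": 1}, {"dx": 0, "dy": 0, "dz": 0, "wx": 0, "wy": 0, "wz": 0, "jaw": 1}, {"dx": 0, "dy": 0, "dz": 0, "wx": 0, "wy": 0, "wz": 0, "jaw": 1}]'

```text
t: 4.65
tcp_pos: [0.4567, 0.2631, 0.0674]
eef_rot: [0.882, 0.472, 0.004, 0.001]
contact_force: [0.7, -0.0, -0.6]
gripper_width: 0.0851
```

```bash
python3 d.py .4535 .2619 .056 -33.73
```

```text
4.65 [0.4567 0.2631 0.0674] F [ 0.7 -0.  -0.6] M [ 0.01 -0.04  0.01] w 0.0851
(array([-0.108, -0.04 , -0.379]), array([-0.028,  0.076, -0.009]))
```

Emit:
step_arm --series '[{"dx": -0.11, "dy": -0.04, "dz": -0.38, "wx": -0.03, "wy": 0.08, "wz": 0, "jaw": 1}, {"dx": 0, "dy": 0, "dz": 0, "wx": 0, "wy": 0, "wz": 0, "jaw": 1}]'

```text
t: 4.85
tcp_pos: [0.4536, 0.2619, 0.056]
eef_rot: [0.882, 0.472, 0.0, -0.0]
contact_force: [0.5, -0.2, 0.6]
gripper_width: 0.0856
```

```bash
python3 d.py .4535 .2619 .056 -33.73; python3 look.py l3
```

```text
4.85 [0.4536 0.2619 0.056 ] F [ 0.5 -0.2  0.6] M [-0.04  0.01 -0.03] w 0.0856
(array([-0.003, -0.001,  0.001]), array([-0.001,  0.001, -0.011]))
4.85 [0.4536 0.2619 0.056 ] tooly yaw -33.66 z [ 1.e-04  1.e-04 -1.e+00] w 0.0856 F [ 0.5 -0.2  0.6] q [0.43 0.56 1.85 0.   0.74 1.02]
```

View pics/l3.png

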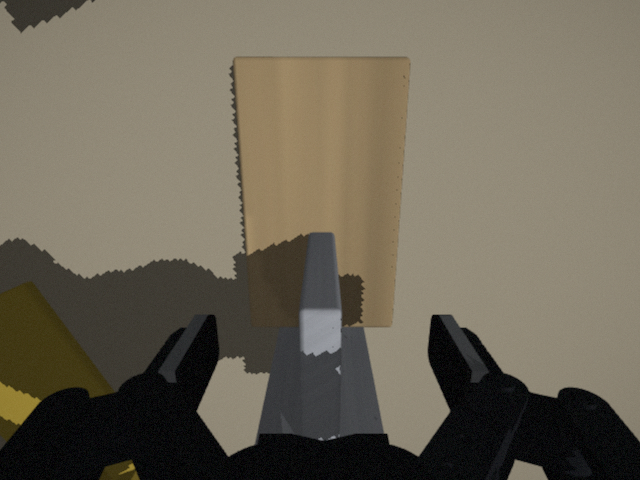

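The fin (columns 301–341) is centred between the fingers and square. I'm closing the gripper.

Emit:
step_arm --series '[{"dx": 0, "dy": 0, "dz": 0, "wx": 0, "wy": 0, "wz": 0, "jaw": -1}, {"dx": 0, "dy": 0, "dz": 0, "wx": 0, "wy": 0, "wz": 0, "jaw": -1}, {"dx": 0, "dy": 0, "dz": 0, "wx": 0, "wy": 0, "wz": 0, "jaw": -1}, {"dx": 0, "dy": 0, "dz": 0, "wx": 0, "wy": 0, "wz": 0, "jaw": -1}, {"dx": 0, "dy": 0, "dz": 0, "wx": 0, "wy": 0, "wz": 0, "jaw": -1}, {"dx": 0, "dy": 0, "dz": 0, "wx": 0, "wy": 0, "wz": 0, "jaw": -1}]' --force 100

```text
t: 5.5
tcp_pos: [0.4547, 0.2624, 0.0576]
eef_rot: [0.882, 0.472, 0.002, 0.0]
contact_force: [0.5, 0.0, -2.4]
gripper_width: 0.0131
```

```bash
python3 look.py l4;python3 d.py .4535 .2619 .056 -33.73
```

```text
5.5 [0.4547 0.2624 0.0576] tooly yaw -33.66 z [ 0.0029  0.0014 -1.    ] w 0.0131 F [ 0.5  0.  -2.4] q [0.43 0.55 1.85 0.   0.74 1.02]
5.55 [0.4547 0.2625 0.0576] F [-0.1 -0.2  0.1] M [-0.11 -0.02 -0.03] w 0.0131
(array([-0.041, -0.019, -0.054]), array([-0.013,  0.028, -0.011]))
```

View pics/l4.png

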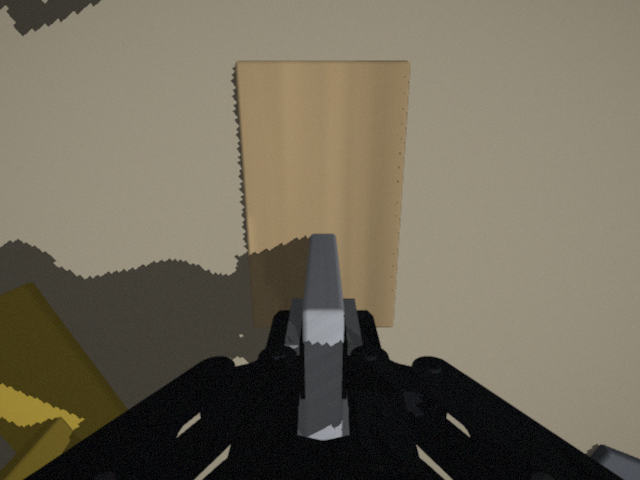

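The ledge is gripped with a finger opening of 13 mm. Now I'll lift, swing and bring it in front of the slots.

Emit:
step_arm --series '[{"dx": 0, "dy": 0, "dz": 0.6, "wx": 0, "wy": 0, "wz": 0, "jaw": -1}, {"dx": 0, "dy": 0, "dz": 1, "wx": 0, "wy": 0, "wz": 0, "jaw": -1}, {"dx": 0, "dy": 0, "dz": 1, "wx": 0, "wy": 0, "wz": 0.5, "jaw": -1}, {"dx": 0, "dy": 0, "dz": 1, "wx": 0, "wy": 0, "wz": 1, "jaw": -1}, {"dx": 0, "dy": -0.3, "dz": 0.4, "wx": 0, "wy": 0, "wz": 1, "jaw": -1}, {"dx": 0, "dy": -0.6, "dz": 0, "wx": 0, "wy": 0, "wz": 1, "jaw": -1}, {"dx": 0, "dy": -0.6, "dz": 0, "wx": 0, "wy": 0, "wz": 1, "jaw": -1}, {"dx": 0, "dy": -0.6, "dz": 0, "wx": 0, "wy": 0, "wz": 1, "jaw": -1}]'

```text
t: 6.35
tcp_pos: [0.4518, 0.1979, 0.1803]
eef_rot: [0.703, 0.711, -0.001, 0.001]
contact_force: [-0.4, -0.4, -3.3]
gripper_width: 0.0129
```

```bash
python3 d.py .4659 .0752 .1786 31.95
```

```text
6.35 [0.4518 0.1979 0.1803] F [-0.4 -0.4 -3.3] M [0.   0.03 0.01] w 0.0129
(array([ 0.47 , -4.09 , -0.056]), array([0.028, 0.006, 5.215]))
```

Emit:
step_arm --series '[{"dx": 0.07, "dy": -0.5, "dz": 0, "wx": 0, "wy": 0, "wz": 1, "jaw": -1}, {"dx": 0.07, "dy": -0.5, "dz": 0, "wx": 0, "wy": 0, "wz": 1, "jaw": -1}, {"dx": 0.07, "dy": -0.5, "dz": 0, "wx": 0, "wy": 0, "wz": 1, "jaw": -1}, {"dx": 0.07, "dy": -0.5, "dz": 0, "wx": 0, "wy": 0, "wz": 1, "jaw": -1}, {"dx": 0.07, "dy": -0.5, "dz": 0, "wx": 0, "wy": 0, "wz": 0.7, "jaw": -1}, {"dx": 0.07, "dy": -0.4, "dz": 0, "wx": 0, "wy": 0, "wz": 0.3, "jaw": -1}, {"dx": 0, "dy": 0, "dz": 0, "wx": 0, "wy": 0, "wz": 0, "jaw": -1}, {"dx": 0, "dy": 0, "dz": 0, "wx": 0, "wy": 0, "wz": 0, "jaw": -1}]'

```text
t: 7.15
tcp_pos: [0.4621, 0.1054, 0.1784]
eef_rot: [0.485, 0.875, -0.003, -0.001]
contact_force: [0.2, 0.1, -2.6]
gripper_width: 0.013
```

```bash
python3 d.py .4659 .0752 .1786 31.95
```

```text
7.15 [0.4621 0.1054 0.1784] F [ 0.2  0.1 -2.6] M [-0.01  0.02 -0.03] w 0.013
(array([ 0.126, -1.006,  0.008]), array([ 0.043, -0.035, -0.006]))
```

Emit:
step_arm --series '[{"dx": 0.06, "dy": -0.5, "dz": 0.01, "wx": 0.02, "wy": -0.02, "wz": 0, "jaw": -1}, {"dx": 0.06, "dy": -0.4, "dz": 0, "wx": 0.02, "wy": -0.02, "wz": 0, "jaw": -1}, {"dx": 0, "dy": 0, "dz": 0, "wx": 0, "wy": 0, "wz": 0, "jaw": -1}, {"dx": 0, "dy": 0, "dz": 0, "wx": 0, "wy": 0, "wz": 0, "jaw": -1}]'

```text
t: 7.55
tcp_pos: [0.4653, 0.0792, 0.1783]
eef_rot: [0.486, 0.874, 0.0, -0.0]
contact_force: [-0.2, 0.4, -3.3]
gripper_width: 0.013
```

```bash
python3 d.py .4659 .0752 .1786 31.95; python3 look.py k1; python3 - <<'E'
from plant import arm
from h import *
for n in("top","scene"):
    s=arm.snapshot(n);pickle.dump(s,open(n+"1.pkl","wb"));cv2.imwrite(f"pics/{n}1.png",s["img"][:,:,::-1])
o=(240,150);im=cv2.imread("pics/scene1.png")[o[1]:o[1]+150,o[0]:o[0]+180]
cv2.imwrite("pics/s1z.png",cv2.resize(im,None,fx=4,fy=4,interpolation=cv2.INTER_CUBIC))
E
```

```text
7.55 [0.4653 0.0792 0.1783] F [-0.2  0.4 -3.3] M [ 0.    0.03 -0.04] w 0.013
(array([ 0.02 , -0.132,  0.01 ]), array([-0.003, -0.002,  0.01 ]))
7.55 [0.4653 0.0792 0.1783] tooly yaw 31.89 z [-2.e-04  3.e-04 -1.e+00] w 0.013 F [-0.2  0.4 -3.3] q [ 0.07  0.28  1.9   0.    0.96 -0.49]
```

View pics/k1.png

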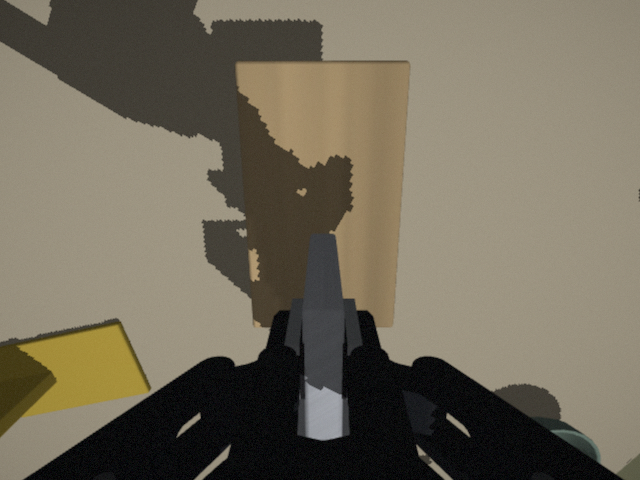

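View pics/s1z.png

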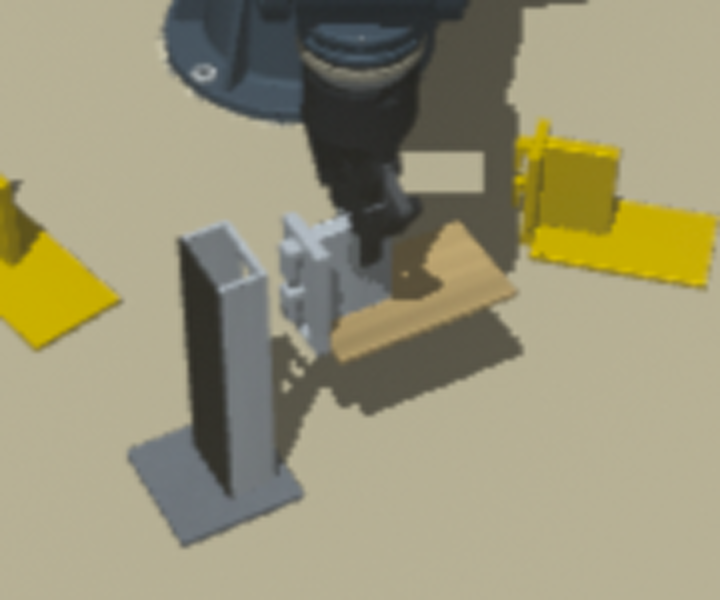

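```bash
cat > e.py <<'E'
from h import *
s,st=pickle.load(open("k1.pkl","rb"))
M=np.array([[85,42,8],[85,-42,8],[-60,42,8],[-60,-42,8]])/1000.;P=np.array([(236,62.),(409.5,62),(252,326),(393.5,326)])
u0=np.array([.5168,-.0064]);yu=2.1285
def r(v): return (proj(pl([v[0],v[1],v[2]],v[3])(M),s,st)-P).ravel()
o=least_squares(r,[.452,.1,.1207,yu]);print(o.x,r(o.x).round(1),"dyaw",np.degrees(o.x[3]-yu))
heel=pl(o.x[:3],o.x[3])([-.07,0,0])[0];d=heel[:2]-u0;c,sn=np.cos(yu),np.sin(yu)
print("heel in upright x,y,z mm",1000*(c*d[0]+sn*d[1])-15,1000*(-sn*d[0]+c*d[1]),1000*heel[2]-100)
d=st["tcp_pos"][:2]-u0;print("tcp in upr",1000*(c*d[0]+sn*d[1])-15,1000*(-sn*d[0]+c*d[1]))
E
python3 e.py
```

```text
[0.45359943 0.09792732 0.1171592  2.12699784] [-0.6 -0.1  0.6 -0.1  1.5  0.1 -1.4  0.1] dyaw -0.08606716588617026
heel in upright x,y,z mm 36.96717958396505 -1.4850042364259428 17.159197868210484
tcp in upr 84.85070685935167 -1.602131963741947
```

Emit:
step_arm --series '[{"dx": 0.02, "dy": -0.13, "dz": 0.01, "wx": 0, "wy": 0, "wz": 0, "jaw": -1}, {"dx": 0, "dy": 0, "dz": 0, "wx": 0, "wy": 0, "wz": 0, "jaw": -1}]'

```text
t: 7.9
tcp_pos: [0.4659, 0.0758, 0.1787]
eef_rot: [0.485, 0.875, 0.0, -0.0]
contact_force: [-0.6, -0.9, -2.6]
gripper_width: 0.0129
```

```bash
sed -i '/print(rem/a\    d=st["tcp_pos"][:2]-np.array([.5168,-.0064]);c,sn=np.cos(2.1285),np.sin(2.1285);print("heel upr x,y,z mm",(1000*(c*d[0]+sn*d[1])-15-46.2).round(2),(1000*(-sn*d[0]+c*d[1])).round(2),(1000*st["tcp_pos"][2]-157.6).round(2),"Fupr",(c*st["contact_force"][0]+sn*st["contact_force"][1]).round(2),(-sn*st["contact_force"][0]+c*st["contact_force"][1]).round(2))' d.py; python3 d.py .4844 .0455 .1786 31.95
```

```text
7.9 [0.4659 0.0758 0.1787] F [-0.6 -0.9 -2.6] M [ 0.   -0.01  0.02] w 0.0129
(array([ 0.617, -1.008, -0.002]), array([-0.003, -0.002, -0.007]))
heel upr x,y,z mm 35.44 -0.29 21.05 Fupr -0.43 1.0
```

Advance about 20 mm along the face normal so the claw tips start entering, then check.

Emit:
step_arm --series '[{"dx": 0.13, "dy": -0.21, "dz": 0, "wx": 0, "wy": 0, "wz": 0, "jaw": -1}, {"dx": 0.13, "dy": -0.21, "dz": 0, "wx": 0, "wy": 0, "wz": 0, "jaw": -1}, {"dx": 0.13, "dy": -0.21, "dz": 0, "wx": 0, "wy": 0, "wz": 0, "jaw": -1}, {"dx": 0, "dy": 0, "dz": 0, "wx": 0, "wy": 0, "wz": 0, "jaw": -1}]'

```text
t: 8.3
tcp_pos: [0.4789, 0.0551, 0.1787]
eef_rot: [0.485, 0.875, 0.0, 0.0]
contact_force: [-1.1, 1.0, -2.4]
gripper_width: 0.0126
```

```bash
python3 d.py .4844 .0455 .1786 31.95
```

```text
8.3 [0.4789 0.0551 0.1787] F [-1.1  1.  -2.4] M [ 0.03  0.01 -0.  ] w 0.0126
(array([ 0.184, -0.321, -0.004]), array([-0.002,  0.002, -0.008]))
heel upr x,y,z mm 11.06 -0.38 21.12 Fupr 1.42 0.39
```

Emit:
step_arm --series '[{"dx": 0.09, "dy": -0.16, "dz": 0, "wx": 0, "wy": 0, "wz": 0, "jaw": -1}, {"dx": 0.05, "dy": -0.08, "dz": 0, "wx": 0, "wy": 0, "wz": 0, "jaw": -1}]'

```text
t: 8.5
tcp_pos: [0.4833, 0.0473, 0.1786]
eef_rot: [0.485, 0.875, 0.0, -0.0]
contact_force: [0.2, 0.2, -2.3]
gripper_width: 0.0134
```

```bash
python3 d.py .4844 .0455 .1786 31.95
```

```text
8.5 [0.4833 0.0473 0.1786] F [ 0.2  0.2 -2.3] M [-0.05 -0.02 -0.01] w 0.0134
(array([ 0.037, -0.059, -0.001]), array([-0.002, -0.001, -0.005]))
heel upr x,y,z mm 2.08 0.01 21.02 Fupr 0.03 -0.32
```

Emit:
step_arm --series '[{"dx": 0.05, "dy": -0.08, "dz": 0, "wx": 0, "wy": 0, "wz": 0, "jaw": -1}, {"dx": 0.02, "dy": -0.04, "dz": 0, "wx": 0, "wy": 0, "wz": 0, "jaw": -1}]'

```text
t: 8.7
tcp_pos: [0.484, 0.0462, 0.1786]
eef_rot: [0.486, 0.874, 0.002, -0.003]
contact_force: [-5.5, 13.4, 2.3]
gripper_width: 0.0127
```

```bash
python3 d.py .4844 .0455 .1786 31.95
```

```text
8.7 [0.484  0.0462 0.1786] F [-5.5 13.4  2.3] M [1.71 0.54 0.02] w 0.0127
(array([ 0.014, -0.022, -0.001]), array([-0.062, -0.041,  0.012]))
heel upr x,y,z mm 0.77 0.04 21.02 Fupr 14.24 -2.44
```

Emit:
step_arm --series '[{"dx": -0.01, "dy": 0.01, "dz": 0, "wx": -0.06, "wy": -0.04, "wz": 0, "jaw": -1}, {"dx": 0, "dy": 0, "dz": -0.15, "wx": 0, "wy": 0, "wz": 0, "jaw": -1}, {"dx": 0, "dy": 0, "dz": -0.15, "wx": 0, "wy": 0, "wz": 0, "jaw": -1}]'

```text
t: 9.0
tcp_pos: [0.4837, 0.0471, 0.1697]
eef_rot: [0.486, 0.874, 0.001, -0.0]
contact_force: [-4.2, 6.2, 5.5]
gripper_width: 0.0129
```

```bash
python3 d.py .4844 .0455 .1576 31.95
```

```text
9.0 [0.4837 0.0471 0.1697] F [-4.2  6.2  5.5] M [1.08 0.7  0.04] w 0.0129
(array([ 0.024, -0.054, -0.404]), array([-0.012,  0.003,  0.01 ]))
heel upr x,y,z mm 1.74 -0.23 12.13 Fupr 7.49 0.28
```

Emit:
step_arm --series '[{"dx": 0.02, "dy": -0.03, "dz": -0.15, "wx": 0, "wy": 0, "wz": 0, "jaw": -1}, {"dx": 0.01, "dy": -0.02, "dz": -0.15, "wx": 0, "wy": 0, "wz": 0, "jaw": -1}]'

```text
t: 9.2
tcp_pos: [0.484, 0.0468, 0.1603]
eef_rot: [0.486, 0.874, 0.001, -0.001]
contact_force: [-2.4, 5.5, 1.2]
gripper_width: 0.0132
```

```bash
python3 d.py .4844 .0455 .1576 31.95
```

```text
9.2 [0.484  0.0468 0.1603] F [-2.4  5.5  1.2] M [ 1.03  0.57 -0.05] w 0.0132
(array([ 0.014, -0.043, -0.091]), array([-0.038, -0.011,  0.016]))
heel upr x,y,z mm 1.3 -0.32 2.73 Fupr 5.91 -0.87
```

Emit:
step_arm --series '[{"dx": 0.01, "dy": -0.02, "dz": -0.1, "wx": -0.02, "wy": -0.01, "wz": 0, "jaw": -1}, {"dx": 0, "dy": 0, "dz": -0.06, "wx": 0, "wy": 0, "wz": 0, "jaw": -1}]'

```text
t: 9.4
tcp_pos: [0.4844, 0.0467, 0.1569]
eef_rot: [0.486, 0.874, 0.001, -0.001]
contact_force: [-17.4, 6.3, 44.9]
gripper_width: 0.013
```

```bash
python3 d.py .4844 .0455 .1576 31.95
```

```text
9.4 [0.4844 0.0467 0.1569] F [-17.4   6.3  44.9] M [ 0.42  2.77 -0.07] w 0.013
(array([-0.001, -0.04 ,  0.023]), array([-0.026,  0.   ,  0.015]))
heel upr x,y,z mm 1.0 -0.63 -0.69 Fupr 14.54 11.39
```

Reached the hard stop with 45 N upward, at the expected height. I'll relax and look before releasing.

Emit:
step_arm --series '[{"dx": 0, "dy": 0, "dz": 0.01, "wx": 0, "wy": 0, "wz": 0, "jaw": -1}, {"dx": 0, "dy": 0, "dz": 0.04, "wx": 0, "wy": 0, "wz": 0, "jaw": -1}]'

```text
t: 9.6
tcp_pos: [0.4845, 0.0465, 0.1586]
eef_rot: [0.486, 0.874, 0.001, -0.0]
contact_force: [2.3, -2.8, -14.0]
gripper_width: 0.013
```

```bash
python3 d.py .4844 .0455 .1576 31.95;python3 look.py k2
```

```text
9.6 [0.4845 0.0465 0.1586] F [  2.3  -2.8 -14. ] M [-0.21 -0.36  0.  ] w 0.013
(array([-0.005, -0.033, -0.034]), array([-0.021,  0.006,  0.012]))
heel upr x,y,z mm 0.75 -0.62 1.03 Fupr -3.6 -0.51
9.6 [0.4845 0.0465 0.1586] tooly yaw 31.88 z [ 6.0e-04  2.2e-03 -1.0e+00] w 0.013 F [  2.3  -2.8 -14. ] q [-0.    0.33  1.88  0.    0.92 -0.56]
```

Emit:
step_arm --series '[{"dx": 0, "dy": 0, "dz": 0.06, "wx": 0, "wy": 0, "wz": 0, "jaw": -1}, {"dx": 0, "dy": 0, "dz": 0.06, "wx": 0, "wy": 0, "wz": 0, "jaw": -1}]'

```text
t: 9.85
tcp_pos: [0.4833, 0.046, 0.1592]
eef_rot: [0.486, 0.874, 0.0, -0.002]
contact_force: [5.8, -0.4, -25.9]
gripper_width: 0.0125
```

```bash
python3 d.py .4844 .0455 .1576 31.95
```

```text
9.85 [0.4833 0.046  0.1592] F [  5.8  -0.4 -25.9] M [ 0.76 -0.93  0.24] w 0.0125
(array([ 0.035, -0.018, -0.054]), array([-0.019, -0.032,  0.015]))
heel upr x,y,z mm 0.99 0.64 1.61 Fupr -3.39 -4.7
```

Pulling up gives 26 N against the lift at only +1.6 mm, so it is locked. I'll settle it back down and release.

Emit:
step_arm --series '[{"dx": 0.01, "dy": 0, "dz": -0.06, "wx": 0, "wy": -0.02, "wz": 0.01, "jaw": -1}, {"dx": 0, "dy": 0, "dz": 0, "wx": 0, "wy": 0, "wz": 0, "jaw": -1}]'

```text
t: 10.05
tcp_pos: [0.4835, 0.046, 0.1573]
eef_rot: [0.485, 0.874, 0.0, -0.001]
contact_force: [-2.5, 2.3, 2.0]
gripper_width: 0.0129
```

Emit:
step_arm --series '[{"dx": 0, "dy": 0, "dz": 0, "wx": 0, "wy": 0, "wz": 0, "jaw": 1}, {"dx": 0, "dy": 0, "dz": 0, "wx": 0, "wy": 0, "wz": 0, "jaw": 1}, {"dx": 0, "dy": 0, "dz": 0, "wx": 0, "wy": 0, "wz": 0, "jaw": 1}, {"dx": 0, "dy": 0, "dz": 0, "wx": 0, "wy": 0, "wz": 0, "jaw": 1}, {"dx": 0, "dy": 0, "dz": 0, "wx": 0, "wy": 0, "wz": 0, "jaw": 1}]'

```text
t: 10.55
tcp_pos: [0.4849, 0.0457, 0.1584]
eef_rot: [0.485, 0.874, 0.001, 0.0]
contact_force: [0.0, 0.4, -0.3]
gripper_width: 0.0837
```

```bash
python3 d.py .4844 .0455 .1576 31.95; python3 look.py k3
```

```text
10.55 [0.4849 0.0457 0.1584] F [ 0.   0.4 -0.3] M [ 0.   -0.01  0.02] w 0.0837
(array([-0.015, -0.006, -0.028]), array([-0.014,  0.015,  0.005]))
heel upr x,y,z mm -0.11 -0.46 0.85 Fupr 0.35 -0.24
10.55 [0.4849 0.0457 0.1584] tooly yaw 31.92 z [ 0.0015  0.0015 -1.    ] w 0.0837 F [ 0.   0.4 -0.3] q [-0.    0.33  1.88  0.    0.92 -0.56]
```

View pics/k3.png

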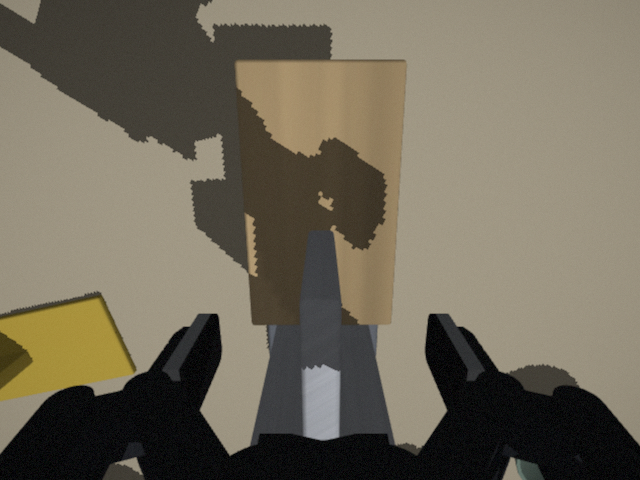

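The ledge hangs level after release. Raise straight up, and meanwhile compute the drum's coarse position.

Emit:
step_arm --series '[{"dx": 0, "dy": 0, "dz": 0.7, "wx": 0, "wy": 0, "wz": 0, "jaw": 1}, {"dx": 0, "dy": 0, "dz": 1, "wx": 0, "wy": 0, "wz": 0, "jaw": 1}, {"dx": 0, "dy": 0, "dz": 1, "wx": 0, "wy": 0, "wz": 0, "jaw": 1}, {"dx": 0, "dy": 0, "dz": 1, "wx": 0, "wy": 0, "wz": 0, "jaw": 1}, {"dx": 0, "dy": 0, "dz": 1, "wx": 0, "wy": 0, "wz": 0, "jaw": 1}, {"dx": 0, "dy": 0, "dz": 0.7, "wx": 0, "wy": 0, "wz": 0, "jaw": 1}, {"dx": 0, "dy": 0, "dz": 0, "wx": 0, "wy": 0, "wz": 0, "jaw": 1}]'

```text
t: 11.3
tcp_pos: [0.4831, 0.0456, 0.3263]
eef_rot: [0.485, 0.874, 0.001, -0.001]
contact_force: [0.2, 0.4, -0.1]
gripper_width: 0.0856
```

```bash
python3 look.py k4; python3 - <<'E'
from h import *
T=pickle.load(open("top0.pkl","rb"));im=T["img"][235:290,470:525,::-1]
cv2.imwrite("pics/drum.png",cv2.resize(im,None,fx=8,fy=8,interpolation=cv2.INTER_CUBIC))
print(ray(T,None,(499,261),.066))
E
```

```text
11.3 [0.4831 0.0456 0.3263] tooly yaw 31.92 z [-4.0e-04  1.4e-03 -1.0e+00] w 0.0856 F [ 0.2  0.4 -0.1] q [-0.    0.14  1.68  0.    1.32 -0.56]
[ 0.47759046 -0.33346088  0.066     ]
```

View pics/k4.png

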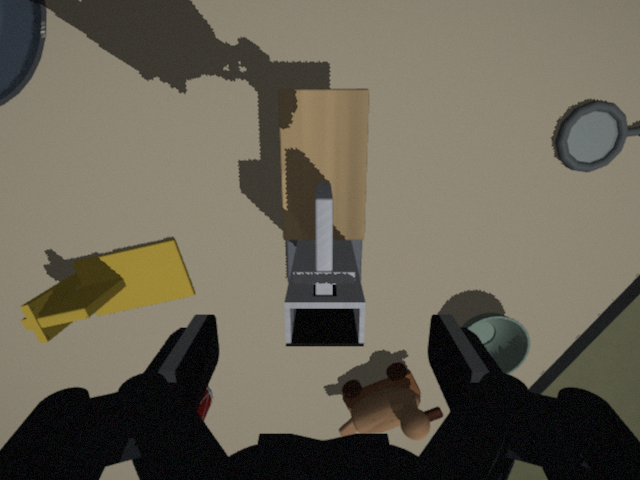

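View pics/drum.png

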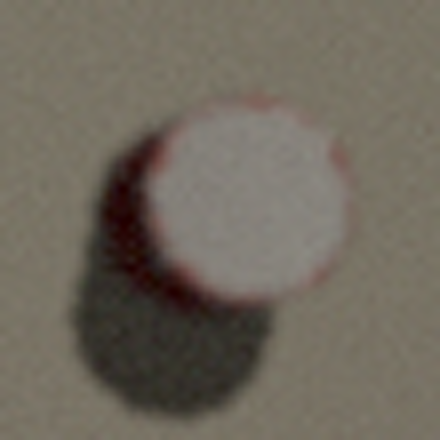

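The ledge is in place: board at rows 89–239 (columns 278–369), the back plate against the post, and the neck in the upper slot. I'll check its fit and move to above the drum.

```bash
cat > g.py <<'E'
from h import *
s,st=pickle.load(open("k4.pkl","rb"))
M=np.array([[85,42,8],[85,-42,8],[-60,42,8],[-60,-42,8],[0,7,95],[0,-7,95]])/1000.;P=np.array([(278,90.),(369,89),(284.,239.5),(364.5,239.5),(316,196),(332,196)])
u0=np.array([.5168,-.0064]);yu=2.1285
def r(v): return (proj(pl([v[0],v[1],v[2]],v[3])(M),s,st)-P).ravel()
o=least_squares(r,[.452,.1,.1007,yu]);print(o.x,r(o.x).round(1),"dyaw",np.degrees(o.x[3]-yu))
f=pl(o.x[:3],o.x[3]);print("spot",f([.042,0,.008]))
print("nominal spot",pl([*u0,0],yu)([.015+.112,0,.108]))
E
python3 g.py
```

```text
[0.47185429 0.06564145 0.09088205 2.13334693] [ 0.2 -1.  -0.3 -0.5  0.3 -1.7 -0.5 -2.1 -0.9  2.1  1.1  2. ] dyaw 0.2777087660096276
spot [[0.44945378 0.10116914 0.09888205]]
nominal spot [[0.44958662 0.10135603 0.108     ]]
```

Emit:
step_arm --series '[{"dx": 0, "dy": -0.7, "dz": 0, "wx": 0, "wy": 0, "wz": 0, "jaw": 1}, {"dx": 0, "dy": -0.95, "dz": 0, "wx": 0, "wy": 0, "wz": 0, "jaw": 1}, {"dx": 0, "dy": -0.95, "dz": 0, "wx": 0, "wy": 0, "wz": 0, "jaw": 1}, {"dx": 0, "dy": -0.95, "dz": 0, "wx": 0, "wy": 0, "wz": 0, "jaw": 1}, {"dx": 0, "dy": -0.95, "dz": 0, "wx": 0, "wy": 0, "wz": 0, "jaw": 1}, {"dx": 0, "dy": -0.95, "dz": 0, "wx": 0, "wy": 0, "wz": 0, "jaw": 1}, {"dx": 0, "dy": -0.95, "dz": 0, "wx": 0, "wy": 0, "wz": 0, "jaw": 1}, {"dx": 0, "dy": -0.95, "dz": 0, "wx": 0, "wy": 0, "wz": 0, "jaw": 1}]'

```text
t: 12.15
tcp_pos: [0.4786, -0.1795, 0.3136]
eef_rot: [0.483, 0.876, -0.001, -0.009]
contact_force: [0.1, 0.3, -0.2]
gripper_width: 0.0854
```

Emit:
step_arm --series '[{"dx": 0, "dy": -0.95, "dz": -0.3, "wx": 0, "wy": 0, "wz": 0, "jaw": 1}, {"dx": 0, "dy": -0.95, "dz": -0.6, "wx": 0, "wy": 0, "wz": 0, "jaw": 1}, {"dx": 0, "dy": -0.9, "dz": -0.6, "wx": 0, "wy": 0, "wz": 0, "jaw": 1}, {"dx": 0, "dy": -0.6, "dz": -0.5, "wx": 0, "wy": 0, "wz": 0, "jaw": 1}, {"dx": 0, "dy": -0.3, "dz": -0.3, "wx": 0, "wy": 0, "wz": 0, "jaw": 1}, {"dx": 0, "dy": 0, "dz": 0, "wx": 0, "wy": 0, "wz": 0, "jaw": 1}, {"dx": 0, "dy": 0, "dz": 0, "wx": 0, "wy": 0, "wz": 0, "jaw": 1}]'

```text
t: 12.85
tcp_pos: [0.4748, -0.2957, 0.233]
eef_rot: [0.485, 0.875, -0.001, -0.015]
contact_force: [-0.1, 0.5, -0.2]
gripper_width: 0.0854
```

```bash
python3 look.py d1
```

```text
12.85 [ 0.4748 -0.2957  0.233 ] tooly yaw 32.03 z [-0.0264  0.0131 -0.9996] w 0.0854 F [-0.1  0.5 -0.2] q [-0.64  0.38  1.6  -0.01  1.19 -1.19]
```

View pics/d1.png

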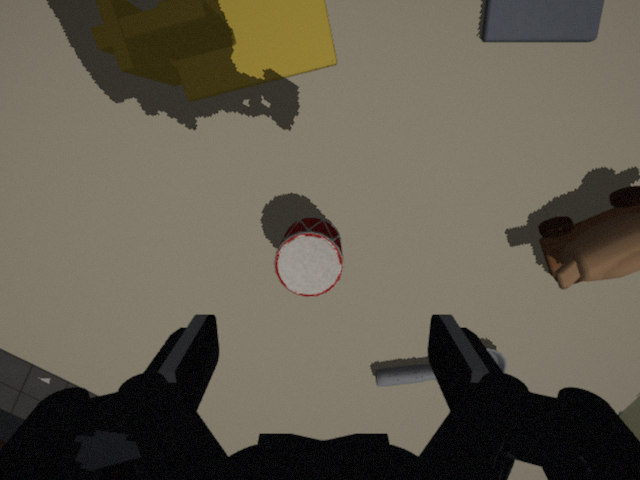

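The drum's top disc is centred at (309,264) with columns 275–343. The spoon handle at (375–500, 365) is well behind it. Computing the position.

```bash
python3 - <<'E'
from h import *
s,st=pickle.load(open("d1.pkl","rb"))
im=s["img"].astype(int);hsv=cv2.cvtColor(s["img"],cv2.COLOR_RGB2HSV)
m=((im.min(2)>110)&(hsv[...,1]<40)).astype(np.uint8);m[:, :260]=0;m[:,360:]=0;m[:215]=0;m[310:]=0
n,l,stt,c=cv2.connectedComponentsWithStats(m);i=1+stt[1:,4].argmax();cn,_=cv2.findContours((l==i).astype(np.uint8),0,1)
e=cv2.fitEllipse(cv2.convexHull(max(cn,key=len)));print(e)
print(ray(s,st,e[0],.066), ray(s,st,(309,264.5),.066))
s,st=pickle.load(open("k4.pkl","rb"))
M=np.array([[85,42,8],[85,-42,8],[-60,42,8],[-60,-42,8],[0,7,95],[0,-7,95]])/1000.
c,sn=np.cos(2.1285),np.sin(2.1285)
print(proj(pl([.5168+c*.085,-.0064+sn*.085,.1],2.1285)(M),s,st).round(1).tolist())
E
python3 d.py .4748 -.33 .233 31.95 
```

```text
((308.3724365234375, 264.3550720214844), (58.49809646606445, 62.467308044433594), 95.22908782958984)
[ 0.48214713 -0.33698809  0.066     ] [ 0.48269764 -0.33680412  0.066     ]
[[277.5, 87.9], [370.3, 87.8], [283.1, 240.2], [364.7, 240.1], [314.9, 200.4], [333.5, 200.4]]
12.9 [ 0.4749 -0.2955  0.2331] F [-0.2  0.5 -0.3] M [-0.04 -0.02  0.02] w 0.085
(array([-0.003, -1.149, -0.005]), array([-0.124, -0.251, -0.014]))
heel upr x,y,z mm -284.34 188.59 75.55 Fupr 0.53 -0.1
```

Emit:
step_arm --series '[{"dx": 0.12, "dy": -0.7, "dz": -0.3, "wx": -0.06, "wy": -0.12, "wz": 0, "jaw": 1}, {"dx": 0.12, "dy": -0.68, "dz": -0.6, "wx": -0.06, "wy": -0.12, "wz": 0, "jaw": 1}, {"dx": 0, "dy": 0, "dz": -0.8, "wx": 0, "wy": 0, "wz": 0, "jaw": 1}, {"dx": 0, "dy": 0, "dz": -0.8, "wx": 0, "wy": 0, "wz": 0, "jaw": 1}, {"dx": 0, "dy": 0, "dz": 0, "wx": 0, "wy": 0, "wz": 0, "jaw": 1}, {"dx": 0, "dy": 0, "dz": 0, "wx": 0, "wy": 0, "wz": 0, "jaw": 1}]'

```text
t: 13.5
tcp_pos: [0.4854, -0.3397, 0.1596]
eef_rot: [0.483, 0.876, -0.001, 0.005]
contact_force: [0.6, 0.6, -0.2]
gripper_width: 0.0853
```

```bash
python3 d.py .4824 -.3369 .02 31.95
```

```text
13.5 [ 0.4854 -0.3397  0.1596] F [ 0.6  0.6 -0.2] M [-0.04 -0.02 -0.02] w 0.0853
(array([-0.1  ,  0.094, -4.653]), array([ 0.066,  0.081, -0.057]))
heel upr x,y,z mm -327.41 203.05 2.0 Fupr 0.23 -0.81
```

Emit:
step_arm --series '[{"dx": -0.05, "dy": 0.05, "dz": -0.7, "wx": 0.03, "wy": 0.04, "wz": -0.03, "jaw": 1}, {"dx": -0.05, "dy": 0.05, "dz": -0.7, "wx": 0.03, "wy": 0.04, "wz": -0.03, "jaw": 1}, {"dx": 0, "dy": 0, "dz": -0.4, "wx": 0, "wy": 0, "wz": 0, "jaw": 1}, {"dx": 0, "dy": 0, "dz": 0, "wx": 0, "wy": 0, "wz": 0, "jaw": 1}, {"dx": 0, "dy": 0, "dz": 0, "wx": 0, "wy": 0, "wz": 0, "jaw": 1}]'

```text
t: 14.0
tcp_pos: [0.4858, -0.3389, 0.1111]
eef_rot: [0.485, 0.875, -0.001, 0.006]
contact_force: [0.3, -0.4, -0.4]
gripper_width: 0.0854
```

```bash
python3 d.py .4824 -.3369 .02 31.95; python3 look.py d2; python3 - <<'E'
from h import *
s,st=pickle.load(open("d2.pkl","rb"))
im=s["img"].copy()
c=[.4824,-.3369]
a=np.linspace(0,2*np.pi,60)
for r,z,col in((.032,.066,(0,255,0)),):
    p=proj(np.c_[c[0]+r*np.cos(a),c[1]+r*np.sin(a),0*a+z],s,st)
    cv2.polylines(im,[p.round().astype(int)],True,col,1)
cv2.imwrite("pics/d2o.png",im[:,:,::-1])
E
```

```text
14.0 [ 0.4858 -0.3389  0.1111] F [ 0.3 -0.4 -0.4] M [0.03 0.02 0.02] w 0.0854
(array([-0.112,  0.067, -3.038]), array([ 0.072,  0.082, -0.01 ]))
heel upr x,y,z mm -326.91 202.32 -46.46 Fupr -0.49 -0.06
14.0 [ 0.4858 -0.3389  0.1111] tooly yaw 32.01 z [ 0.0086 -0.0076 -0.9999] w 0.0854 F [ 0.3 -0.4 -0.4] q [-0.69  0.56  1.65 -0.    0.92 -1.25]
```

View pics/d2o.png

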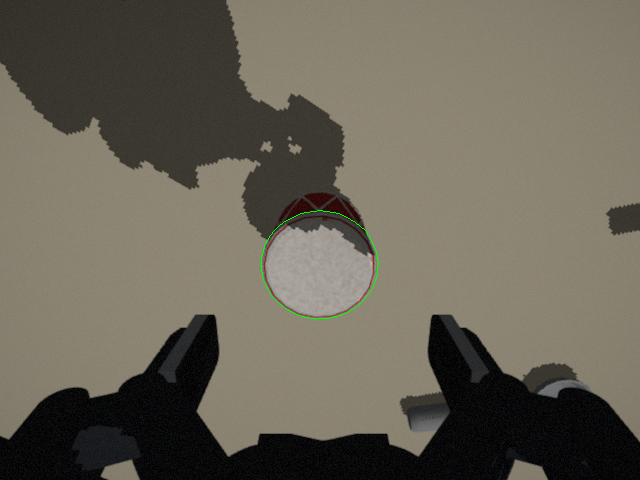

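The predicted circle sits right on the drum's rim. I'll check the spoon handle's clearance to the right finger, then descend.

```bash
python3 - <<'E'
from h import *
s,st=pickle.load(open("d2.pkl","rb"));R=Ro.from_quat(st["eef_rot"]).as_matrix()
for uv in ((400,400),(407,430),(445,403)):
    p=ray(s,st,uv,.005);print(p,(R.T@(p-[.4824,-.3369,.005]))[:2]*1000)
E
```

```text
[ 0.61648102 -0.42576795  0.005     ] [-146.4209508    66.57943344]
[ 0.64062896 -0.44877924  0.005     ] [-178.73180375   74.85625695]
[ 0.65044579 -0.40835877  0.005     ] [-149.66312488  104.60769031]
```

Emit:
step_arm --series '[{"dx": -0.06, "dy": 0.04, "dz": -0.5, "wx": 0.04, "wy": 0.04, "wz": 0, "jaw": 1}, {"dx": -0.06, "dy": 0.04, "dz": -0.4, "wx": 0.03, "wy": 0.04, "wz": 0, "jaw": 1}, {"dx": 0, "dy": 0, "dz": 0, "wx": 0, "wy": 0, "wz": 0, "jaw": 1}]'

```text
t: 14.35
tcp_pos: [0.4825, -0.3369, 0.0839]
eef_rot: [0.485, 0.875, -0.0, 0.001]
contact_force: [0.1, -0.2, 0.3]
gripper_width: 0.0853
```

```bash
python3 d.py .4824 -.3369 .02 31.95
```

```text
14.35 [ 0.4825 -0.3369  0.0839] F [ 0.1 -0.2  0.3] M [-0.05  0.04 -0.03] w 0.0853
(array([-4.000e-03, -1.000e-03, -2.129e+00]), array([ 0.016,  0.019, -0.012]))
heel upr x,y,z mm -323.46 203.97 -73.74 Fupr -0.23 0.07
```

The spoon is about 145 mm away, so it's clear. The xy is exact; descending.

Emit:
step_arm --series '[{"dx": 0, "dy": 0, "dz": -0.6, "wx": 0.01, "wy": 0.01, "wz": 0, "jaw": 1}, {"dx": 0, "dy": 0, "dz": -0.6, "wx": 0, "wy": 0, "wz": 0, "jaw": 1}, {"dx": 0, "dy": 0, "dz": -0.5, "wx": 0, "wy": 0, "wz": 0, "jaw": 1}, {"dx": 0, "dy": 0, "dz": -0.15, "wx": 0, "wy": 0, "wz": 0, "jaw": 1}, {"dx": 0, "dy": 0, "dz": 0, "wx": 0, "wy": 0, "wz": 0, "jaw": 1}]'

```text
t: 14.85
tcp_pos: [0.4826, -0.337, 0.0259]
eef_rot: [0.485, 0.875, -0.0, 0.0]
contact_force: [-0.5, -0.7, 0.4]
gripper_width: 0.0854
```

```bash
python3 d.py .4824 -.3369 .02 31.95
```

```text
14.85 [ 0.4826 -0.337   0.0259] F [-0.5 -0.7  0.4] M [ 0.01 -0.03 -0.02] w 0.0854
(array([-0.007,  0.002, -0.197]), array([ 0.004,  0.007, -0.012]))
heel upr x,y,z mm -323.58 203.97 -131.68 Fupr -0.34 0.86
```

Emit:
step_arm --series '[{"dx": 0, "dy": 0, "dz": -0.15, "wx": 0, "wy": 0, "wz": 0, "jaw": 1}, {"dx": 0, "dy": 0, "dz": 0, "wx": 0, "wy": 0, "wz": 0, "jaw": 0.3}, {"dx": 0, "dy": 0, "dz": 0, "wx": 0, "wy": 0, "wz": 0, "jaw": 0.3}, {"dx": 0, "dy": 0, "dz": 0, "wx": 0, "wy": 0, "wz": 0, "jaw": 0.3}, {"dx": 0, "dy": 0, "dz": 0, "wx": 0, "wy": 0, "wz": 0, "jaw": -1}, {"dx": 0, "dy": 0, "dz": 0, "wx": 0, "wy": 0, "wz": 0, "jaw": -1}, {"dx": 0, "dy": 0, "dz": 0, "wx": 0, "wy": 0, "wz": 0, "jaw": -1}]' --force 35

```text
t: 15.55
tcp_pos: [0.4837, -0.3379, 0.0236]
eef_rot: [0.485, 0.875, -0.0, 0.002]
contact_force: [0.7, -0.0, -1.0]
gripper_width: 0.0616
```

```bash
python3 d.py .4824 -.3369 .022 31.95; python3 look.py d3
```

```text
15.55 [ 0.4837 -0.3379  0.0236] F [ 0.7 -0.  -1. ] M [-0.07  0.02 -0.03] w 0.0616
(array([-0.044,  0.032, -0.053]), array([ 0.026,  0.033, -0.013]))
heel upr x,y,z mm -324.91 203.5 -134.02 Fupr -0.41 -0.61
15.55 [ 0.4837 -0.3379  0.0236] tooly yaw 32.03 z [ 0.0035 -0.0028 -1.    ] w 0.0616 F [ 0.7 -0.  -1. ] q [-0.69  0.7   1.68  0.    0.76 -1.25]
```

View pics/d3.png

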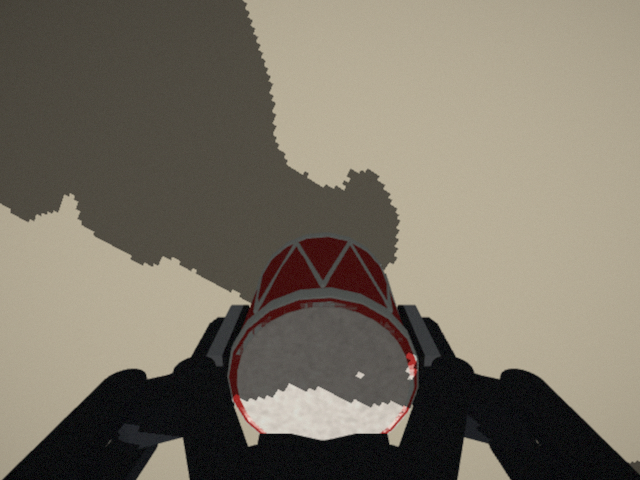

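The drum is gripped at 61.6 mm and upright. Lift it to clear the post.

Emit:
step_arm --series '[{"dx": 0, "dy": 0, "dz": 0.3, "wx": 0, "wy": 0, "wz": 0, "jaw": -1}, {"dx": 0, "dy": 0, "dz": 0.7, "wx": 0, "wy": 0, "wz": 0, "jaw": -1}, {"dx": 0, "dy": 0, "dz": 1, "wx": 0, "wy": 0, "wz": 0, "jaw": -1}, {"dx": 0, "dy": 0, "dz": 1, "wx": 0, "wy": 0, "wz": 0, "jaw": -1}, {"dx": 0, "dy": 0, "dz": 1, "wx": 0, "wy": 0, "wz": 0, "jaw": -1}, {"dx": 0, "dy": 0, "dz": 1, "wx": 0, "wy": 0, "wz": 0, "jaw": -1}, {"dx": 0, "dy": 0, "dz": 1, "wx": 0, "wy": 0, "wz": 0, "jaw": -1}, {"dx": 0, "dy": 0, "dz": 1, "wx": 0, "wy": 0, "wz": 0, "jaw": -1}]'

```text
t: 16.4
tcp_pos: [0.4807, -0.3355, 0.2416]
eef_rot: [0.485, 0.875, 0.0, -0.001]
contact_force: [0.1, -0.6, -1.1]
gripper_width: 0.061
```

Emit:
step_arm --series '[{"dx": 0, "dy": 0, "dz": 1, "wx": 0, "wy": 0, "wz": 0, "jaw": -1}, {"dx": 0, "dy": 0.3, "dz": 0.6, "wx": 0, "wy": 0, "wz": 0, "jaw": -1}, {"dx": -0.05, "dy": 0.7, "dz": 0.2, "wx": 0, "wy": 0, "wz": 0, "jaw": -1}, {"dx": -0.07, "dy": 0.9, "dz": 0, "wx": 0, "wy": 0, "wz": 0, "jaw": -1}, {"dx": -0.07, "dy": 0.9, "dz": 0, "wx": 0, "wy": 0, "wz": 0, "jaw": -1}]'

```text
t: 16.9
tcp_pos: [0.4747, -0.2516, 0.3064]
eef_rot: [0.486, 0.874, -0.001, 0.004]
contact_force: [-0.4, -0.2, -0.9]
gripper_width: 0.0614
```

```bash
python3 d.py .4504 .1001 .29 31.95
```

```text
16.9 [ 0.4747 -0.2516  0.3064] F [-0.4 -0.2 -0.9] M [0.01 0.01 0.04] w 0.0614
(array([-0.81 , 11.724, -0.548]), array([0.052, 0.066, 0.021]))
heel upr x,y,z mm -246.99 165.49 148.85 Fupr 0.08 0.42
```

Emit:
step_arm --series '[{"dx": -0.07, "dy": 0.95, "dz": 0, "wx": 0.01, "wy": 0.01, "wz": 0, "jaw": -1}, {"dx": -0.07, "dy": 0.95, "dz": 0, "wx": 0.01, "wy": 0.01, "wz": 0, "jaw": -1}, {"dx": -0.07, "dy": 0.95, "dz": 0, "wx": 0.01, "wy": 0.01, "wz": 0, "jaw": -1}, {"dx": -0.07, "dy": 0.95, "dz": 0, "wx": 0.01, "wy": 0.01, "wz": 0, "jaw": -1}, {"dx": -0.07, "dy": 0.95, "dz": 0, "wx": 0, "wy": 0, "wz": 0, "jaw": -1}, {"dx": -0.07, "dy": 0.95, "dz": 0, "wx": 0, "wy": 0, "wz": 0, "jaw": -1}, {"dx": -0.07, "dy": 0.95, "dz": 0, "wx": 0, "wy": 0, "wz": 0, "jaw": -1}, {"dx": -0.07, "dy": 0.9, "dz": 0, "wx": 0, "wy": 0, "wz": 0, "jaw": -1}]'

```text
t: 17.7
tcp_pos: [0.454, -0.0156, 0.312]
eef_rot: [0.487, 0.874, 0.001, 0.004]
contact_force: [0.4, -0.6, -0.5]
gripper_width: 0.0611
```

Emit:
step_arm --series '[{"dx": -0.07, "dy": 0.8, "dz": 0, "wx": 0, "wy": 0, "wz": 0, "jaw": -1}, {"dx": -0.07, "dy": 0.7, "dz": 0, "wx": 0, "wy": 0, "wz": 0, "jaw": -1}, {"dx": -0.07, "dy": 0.5, "dz": 0, "wx": 0, "wy": 0, "wz": 0, "jaw": -1}, {"dx": 0, "dy": 0.2, "dz": 0, "wx": 0, "wy": 0, "wz": 0, "jaw": -1}, {"dx": 0, "dy": 0, "dz": 0, "wx": 0, "wy": 0, "wz": 0, "jaw": -1}]'

```text
t: 18.2
tcp_pos: [0.4456, 0.0557, 0.315]
eef_rot: [0.485, 0.874, 0.002, 0.005]
contact_force: [-0.3, 0.1, -0.7]
gripper_width: 0.0614
```

```bash
python3 d.py .4504 .1001 .1316 31.95
```

```text
18.2 [0.4456 0.0557 0.315 ] F [-0.3  0.1 -0.7] M [-0.04  0.01  0.01] w 0.0614
(array([ 0.16 ,  1.482, -6.115]), array([ 0.023,  0.105, -0.002]))
heel upr x,y,z mm 29.13 27.57 157.44 Fupr 0.2 0.2
```

Emit:
step_arm --series '[{"dx": 0.05, "dy": 0.6, "dz": -0.2, "wx": 0.01, "wy": 0.05, "wz": 0, "jaw": -1}, {"dx": 0.05, "dy": 0.6, "dz": -0.4, "wx": 0.01, "wy": 0.05, "wz": 0, "jaw": -1}, {"dx": 0, "dy": 0.25, "dz": -0.5, "wx": 0, "wy": 0, "wz": 0, "jaw": -1}, {"dx": 0, "dy": 0, "dz": -0.3, "wx": 0, "wy": 0, "wz": 0, "jaw": -1}, {"dx": 0, "dy": 0, "dz": 0, "wx": 0, "wy": 0, "wz": 0, "jaw": -1}]'

```text
t: 18.7
tcp_pos: [0.4495, 0.0972, 0.2731]
eef_rot: [0.486, 0.874, 0.0, 0.001]
contact_force: [0.3, -0.5, 0.3]
gripper_width: 0.0611
```

```bash
python3 d.py .4504 .1001 .1316 31.95
```

```text
18.7 [0.4495 0.0972 0.2731] F [ 0.3 -0.5  0.3] M [-0.01  0.01  0.03] w 0.0611
(array([ 0.03 ,  0.097, -4.716]), array([0.012, 0.024, 0.023]))
heel upr x,y,z mm 62.31 2.28 115.47 Fupr -0.58 -0.03
```

Emit:
step_arm --series '[{"dx": 0.03, "dy": 0.1, "dz": -0.3, "wx": 0.01, "wy": 0.02, "wz": 0.02, "jaw": -1}, {"dx": 0, "dy": 0, "dz": -0.6, "wx": 0, "wy": 0, "wz": 0, "jaw": -1}, {"dx": 0, "dy": 0, "dz": -0.6, "wx": 0, "wy": 0, "wz": 0, "jaw": -1}, {"dx": 0, "dy": 0, "dz": -0.5, "wx": 0, "wy": 0, "wz": 0, "jaw": -1}, {"dx": 0, "dy": 0, "dz": 0, "wx": 0, "wy": 0, "wz": 0, "jaw": -1}]'

```text
t: 19.2
tcp_pos: [0.4519, 0.0979, 0.2121]
eef_rot: [0.487, 0.874, 0.001, 0.002]
contact_force: [0.2, -0.2, -0.8]
gripper_width: 0.0612
```

```bash
python3 d.py .4504 .1001 .1316 31.95; python3 look.py p1
```

```text
19.2 [0.4519 0.0979 0.2121] F [ 0.2 -0.2 -0.8] M [-0.04 -0.05  0.02] w 0.0612
(array([-0.049,  0.072, -2.683]), array([-0.001,  0.037,  0.03 ]))
heel upr x,y,z mm 61.68 -0.14 54.5 Fupr -0.3 -0.03
19.2 [0.4519 0.0979 0.2121] tooly yaw 31.77 z [ 3.9e-03  1.0e-04 -1.0e+00] w 0.0612 F [ 0.2 -0.2 -0.8] q [ 0.11  0.21  1.89 -0.    1.03 -0.44]
```

View pics/p1.png

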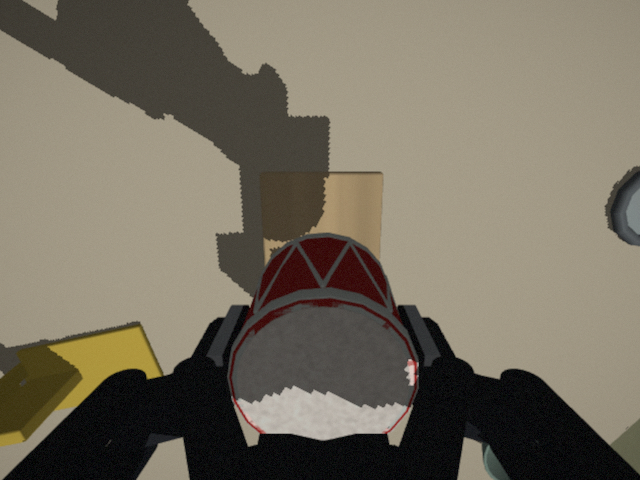

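The drum sits over the board's middle (columns 261–383) and hasn't shifted in the fingers. I'll correct by 2–3 mm outward and keep descending.

Emit:
step_arm --series '[{"dx": -0.05, "dy": 0.07, "dz": 0, "wx": 0, "wy": 0.03, "wz": 0.03, "jaw": -1}, {"dx": 0, "dy": 0, "dz": -0.4, "wx": 0, "wy": 0, "wz": 0, "jaw": -1}, {"dx": 0, "dy": 0, "dz": -0.5, "wx": 0, "wy": 0, "wz": 0, "jaw": -1}, {"dx": 0, "dy": 0, "dz": -0.5, "wx": 0, "wy": 0, "wz": 0, "jaw": -1}, {"dx": 0, "dy": 0, "dz": -0.4, "wx": 0, "wy": 0, "wz": 0, "jaw": -1}, {"dx": 0, "dy": 0, "dz": 0, "wx": 0, "wy": 0, "wz": 0, "jaw": -1}]'

```text
t: 19.85
tcp_pos: [0.4526, 0.1002, 0.159]
eef_rot: [0.485, 0.874, 0.003, 0.003]
contact_force: [-0.4, -0.3, -0.4]
gripper_width: 0.0615
```

```bash
python3 d.py .4504 .1001 .1316 31.95
```

```text
19.85 [0.4526 0.1002 0.159 ] F [-0.4 -0.3 -0.4] M [ 0.03  0.01 -0.01] w 0.0615
(array([-0.073, -0.004, -0.912]), array([-0.011,  0.082, -0.001]))
heel upr x,y,z mm 63.24 -1.93 1.35 Fupr -0.05 0.56
```

Emit:
step_arm --series '[{"dx": -0.07, "dy": 0, "dz": -0.2, "wx": -0.01, "wy": 0.08, "wz": 0, "jaw": -1}, {"dx": 0, "dy": 0, "dz": -0.25, "wx": 0, "wy": 0, "wz": 0, "jaw": -1}, {"dx": 0, "dy": 0, "dz": -0.15, "wx": 0, "wy": 0, "wz": 0, "jaw": -1}, {"dx": 0, "dy": 0, "dz": 0, "wx": 0, "wy": 0, "wz": 0, "jaw": -1}]'

```text
t: 20.25
tcp_pos: [0.451, 0.1004, 0.1406]
eef_rot: [0.485, 0.874, 0.0, 0.001]
contact_force: [0.4, 0.6, -0.3]
gripper_width: 0.0614
```

```bash
python3 d.py .4504 .1001 .1316 31.95
```

```text
20.25 [0.451  0.1004 0.1406] F [ 0.4  0.6 -0.3] M [-0.07  0.04 -0.01] w 0.0614
(array([-0.019, -0.008, -0.299]), array([-0.002,  0.015, -0.003]))
heel upr x,y,z mm 64.21 -0.65 -17.03 Fupr 0.3 -0.7
```

9 mm to go; lower gently in small steps until contact.

Emit:
step_arm --series '[{"dx": -0.02, "dy": 0, "dz": -0.12, "wx": 0, "wy": 0.01, "wz": 0, "jaw": -1}, {"dx": 0, "dy": 0, "dz": -0.1, "wx": 0, "wy": 0, "wz": 0, "jaw": -1}, {"dx": 0, "dy": 0, "dz": -0.04, "wx": 0, "wy": 0, "wz": 0, "jaw": -1}]'

```text
t: 20.55
tcp_pos: [0.4507, 0.1004, 0.1327]
eef_rot: [0.485, 0.874, 0.001, 0.001]
contact_force: [0.7, -0.6, -0.1]
gripper_width: 0.0611
```

```bash
python3 d.py .4504 .1001 .1316 31.95
```

```text
20.55 [0.4507 0.1004 0.1327] F [ 0.7 -0.6 -0.1] M [0.03 0.02 0.03] w 0.0611
(array([-0.011, -0.01 , -0.036]), array([-0.004,  0.015, -0.003]))
heel upr x,y,z mm 64.38 -0.45 -24.92 Fupr -0.88 -0.29
```

Emit:
step_arm --series '[{"dx": 0, "dy": 0, "dz": -0.04, "wx": 0, "wy": 0.01, "wz": 0, "jaw": -1}, {"dx": 0, "dy": 0, "dz": -0.02, "wx": 0, "wy": 0, "wz": 0, "jaw": -1}]'

```text
t: 20.75
tcp_pos: [0.4508, 0.1004, 0.1308]
eef_rot: [0.485, 0.874, 0.0, 0.0]
contact_force: [0.3, -0.9, -1.4]
gripper_width: 0.0614
```

```bash
python3 d.py .4504 .1001 .1316 31.95
```

```text
20.75 [0.4508 0.1004 0.1308] F [ 0.3 -0.9 -1.4] M [-0.01 -0.03 -0.02] w 0.0614
(array([-0.014, -0.009,  0.028]), array([-0.004,  0.006, -0.003]))
heel upr x,y,z mm 64.33 -0.52 -26.83 Fupr -0.86 0.23
```

Emit:
step_arm --series '[{"dx": 0, "dy": 0, "dz": -0.04, "wx": 0, "wy": 0, "wz": 0, "jaw": -1}, {"dx": 0, "dy": 0, "dz": -0.02, "wx": 0, "wy": 0, "wz": 0, "jaw": -1}]'

```text
t: 20.95
tcp_pos: [0.4509, 0.1004, 0.1289]
eef_rot: [0.485, 0.874, 0.0, 0.0]
contact_force: [-0.2, 0.7, 0.8]
gripper_width: 0.0615
```

```bash
python3 d.py .4504 .1001 .1316 31.95
```

```text
20.95 [0.4509 0.1004 0.1289] F [-0.2  0.7  0.8] M [ 0.02  0.07 -0.03] w 0.0615
(array([-0.017, -0.01 ,  0.089]), array([-0.004,  0.008, -0.003]))
heel upr x,y,z mm 64.3 -0.62 -28.66 Fupr 0.67 -0.17
```

Emit:
step_arm --series '[{"dx": 0, "dy": 0, "dz": -0.03, "wx": 0, "wy": 0, "wz": 0, "jaw": -1}]'

```text
t: 21.05
tcp_pos: [0.451, 0.1006, 0.1285]
eef_rot: [0.485, 0.874, 0.001, 0.0]
contact_force: [-5.8, 2.8, 16.3]
gripper_width: 0.0612
```

```bash
python3 d.py .4504 .1001 .1316 31.95; python3 look.py p2; python3 - <<'E'
from plant import arm
from h import *
s=arm.snapshot("scene");cv2.imwrite("pics/scene2.png",s["img"][:,:,::-1])
im=s["img"][150:290,240:420,::-1];cv2.imwrite("pics/s2z.png",cv2.resize(im,None,fx=4,fy=4,interpolation=cv2.INTER_CUBIC))
E
```

```text
21.05 [0.451  0.1006 0.1285] F [-5.8  2.8 16.3] M [ 0.18  0.85 -0.16] w 0.0612
(array([-0.021, -0.017,  0.104]), array([-0.008,  0.011, -0.001]))
heel upr x,y,z mm 64.4 -0.83 -29.11 Fupr 5.45 3.41
21.05 [0.451  0.1006 0.1285] tooly yaw 31.96 z [ 1.2e-03  8.0e-04 -1.0e+00] w 0.0612 F [-5.8  2.8 16.3] q [ 0.12  0.34  1.97  0.    0.83 -0.44]
```

View pics/s2z.png

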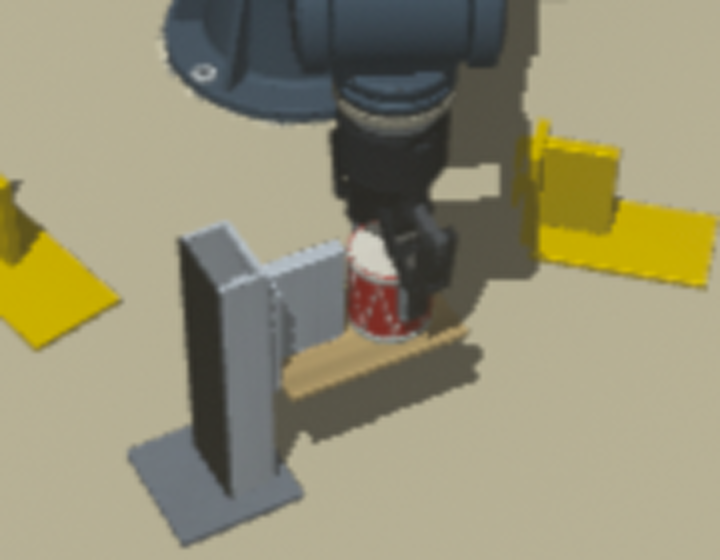

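View pics/p2.png

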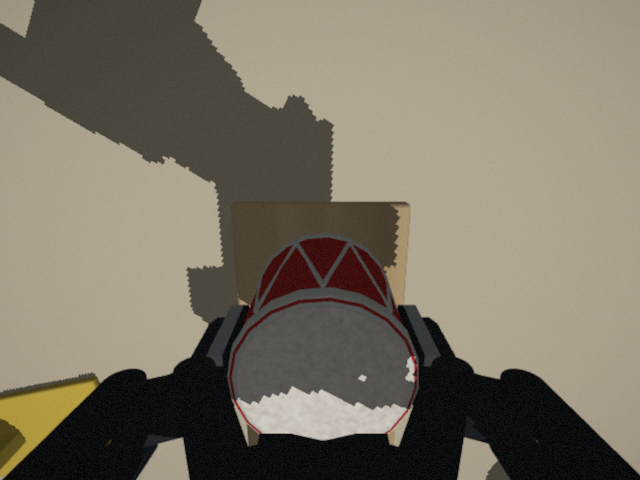

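Contact: 16 N at the expected height, with the drum seated on the board and centred. I'll relax a hair and open.

Emit:
step_arm --series '[{"dx": 0, "dy": 0, "dz": 0.01, "wx": 0, "wy": 0, "wz": 0, "jaw": -1}, {"dx": 0, "dy": 0, "dz": 0, "wx": 0, "wy": 0, "wz": 0, "jaw": -1}]'

```text
t: 21.35
tcp_pos: [0.4512, 0.1006, 0.1293]
eef_rot: [0.485, 0.874, 0.001, 0.001]
contact_force: [0.2, 0.6, -0.5]
gripper_width: 0.0613
```

```bash
python3 d.py .4504 .1001 .1316 31.95
```

```text
21.35 [0.4512 0.1006 0.1293] F [ 0.2  0.6 -0.5] M [ 0.02 -0.02 -0.05] w 0.0613
(array([-0.027, -0.018,  0.076]), array([-0.007,  0.019, -0.002]))
heel upr x,y,z mm 64.32 -1.01 -28.29 Fupr 0.43 -0.45
```

Emit:
step_arm --series '[{"dx": 0, "dy": 0, "dz": 0, "wx": 0, "wy": 0, "wz": 0, "jaw": 0.55}, {"dx": 0, "dy": 0, "dz": 0, "wx": 0, "wy": 0, "wz": 0, "jaw": 0.65}, {"dx": 0, "dy": 0, "dz": 0, "wx": 0, "wy": 0, "wz": 0, "jaw": 0.8}, {"dx": 0, "dy": 0, "dz": 0, "wx": 0, "wy": 0, "wz": 0, "jaw": 1}, {"dx": 0, "dy": 0, "dz": 0, "wx": 0, "wy": 0, "wz": 0, "jaw": 1}, {"dx": 0, "dy": 0, "dz": 0, "wx": 0, "wy": 0, "wz": 0, "jaw": 1}]'

```text
t: 21.95
tcp_pos: [0.4513, 0.1006, 0.1292]
eef_rot: [0.485, 0.874, 0.001, 0.001]
contact_force: [-0.4, 0.5, -0.6]
gripper_width: 0.0853
```

```bash
python3 d.py .4504 .1001 .1316 31.95; python3 look.py p3
```

```text
21.95 [0.4513 0.1006 0.1292] F [-0.4  0.5 -0.6] M [ 0.01  0.04 -0.01] w 0.0853
(array([-0.032, -0.017,  0.081]), array([-0.007,  0.021, -0.002]))
heel upr x,y,z mm 64.23 -1.1 -28.44 Fupr 0.66 0.05
21.95 [0.4513 0.1006 0.1292] tooly yaw 31.96 z [ 2.1e-03  8.0e-04 -1.0e+00] w 0.0853 F [-0.4  0.5 -0.6] q [ 0.12  0.34  1.97  0.    0.83 -0.44]
```

View pics/p3.png

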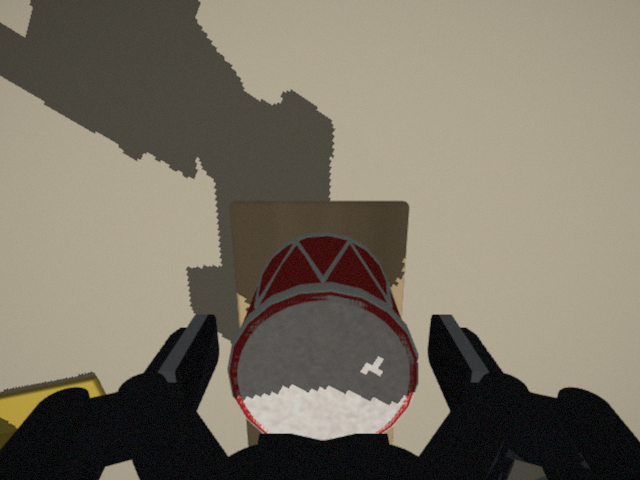

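The fingers are open with clear gaps on both sides and the drum stands. Retract straight up.

Emit:
step_arm --series '[{"dx": 0, "dy": 0, "dz": 0.3, "wx": 0, "wy": 0, "wz": 0, "jaw": 1}, {"dx": 0, "dy": 0, "dz": 0.6, "wx": 0, "wy": 0, "wz": 0, "jaw": 1}, {"dx": 0, "dy": 0, "dz": 0.8, "wx": 0, "wy": 0, "wz": 0, "jaw": 1}, {"dx": 0, "dy": 0, "dz": 1, "wx": 0, "wy": 0, "wz": 0, "jaw": 1}, {"dx": 0, "dy": 0, "dz": 1, "wx": 0, "wy": 0, "wz": 0, "jaw": 1}, {"dx": 0, "dy": 0, "dz": 1, "wx": 0, "wy": 0, "wz": 0, "jaw": 1}, {"dx": 0, "dy": 0, "dz": 0.6, "wx": 0, "wy": 0, "wz": 0, "jaw": 1}, {"dx": 0, "dy": 0, "dz": 0, "wx": 0, "wy": 0, "wz": 0, "jaw": 1}]'

```text
t: 22.8
tcp_pos: [0.4496, 0.1004, 0.2987]
eef_rot: [0.485, 0.874, 0.001, 0.001]
contact_force: [0.5, 0.3, -0.1]
gripper_width: 0.0851
```

Emit:
step_arm --series '[{"dx": 0, "dy": 0, "dz": 0.3, "wx": 0, "wy": 0, "wz": 0, "jaw": 1}, {"dx": 0, "dy": 0, "dz": 0, "wx": 0, "wy": 0, "wz": 0, "jaw": 1}, {"dx": 0, "dy": 0, "dz": 0, "wx": 0, "wy": 0, "wz": 0, "jaw": 1}]'

```text
t: 23.1
tcp_pos: [0.4489, 0.1003, 0.3073]
eef_rot: [0.485, 0.874, 0.001, 0.001]
contact_force: [0.1, -0.6, 0.3]
gripper_width: 0.0854
```

```bash
python3 look.py f1; python3 - <<'E'
from h import *
from plant import arm
s,st=pickle.load(open("f1.pkl","rb"))
im=s["img"].copy()
u0=np.array([.5168,-.0064]);yu=2.1285;c,sn=np.cos(yu),np.sin(yu)
L=pl([u0[0]+c*.085,u0[1]+sn*.085,.1],yu);bgr=im[:,:,::-1].copy()
wire(bgr,s,st,LEDGE,L,(0,0,255));
sp=L([.042,0,.008])[0];a=np.linspace(0,2*np.pi,60)
for z in(0,.066):
    p=proj(np.c_[sp[0]+.032*np.cos(a),sp[1]+.032*np.sin(a),0*a+sp[2]+z],s,st);cv2.polylines(bgr,[p.round().astype(int)],True,(0,255,0),1)
cv2.imwrite("pics/f1o.png",bgr)
s=arm.snapshot("scene");cv2.imwrite("pics/scene3.png",s["img"][:,:,::-1])
E
```

```text
23.1 [0.4489 0.1003 0.3073] tooly yaw 31.96 z [ 1.6e-03  7.0e-04 -1.0e+00] w 0.0854 F [ 0.1 -0.6  0.3] q [ 0.12  0.11  1.77  0.    1.26 -0.44]
```

View pics/f1o.png

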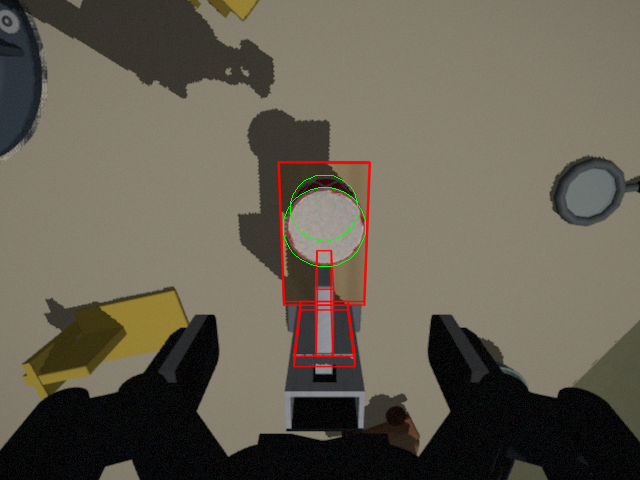

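View pics/scene3.png

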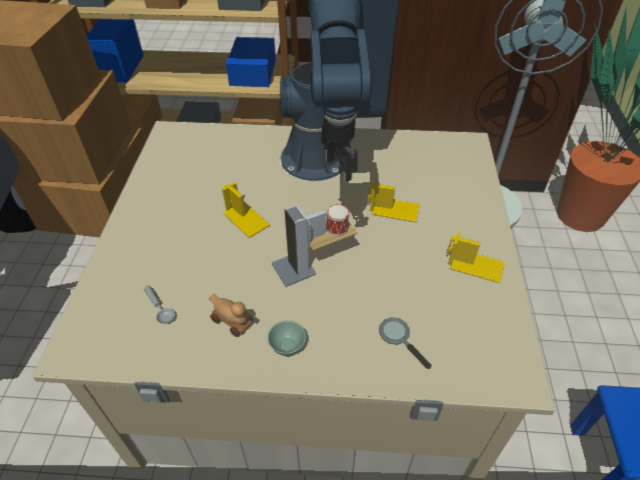

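The drum's outline matches the predicted spot, the ledge matches its wireframe, and the bystanders haven't moved. Handing in.

```bash
python3 -c "
from plant import arm
print(arm.hand_in())"
```

```text
the job is handed in; nothing more can be done
None
```

The ledge is hooked into both slots and locked, and the drum stands upright in the middle of its free plywood part. I handed the job in at about 23 s of the 66 s allowed; it reported no verdict.

**Ledge:** I gripped the plywood and steel ledge by its fin, went in 21 mm high and flush with the face, then pressed it down. It hit a hard stop at about 45 N, with the heel within 1 mm of the seat height. A test pull met 14 to 26 N at only 1 to 1.6 mm of lift, so the catch is holding. I could not see the catch itself.

**Drum:** I set it down until light contact (a brief 16 N peak) and let go. The last wrist picture puts it within about 2 mm of the spot and upright, with the ledge outline within 1 to 2 pixels of home. In the last scene picture the duck, magnifier, spoon and bowl look unmoved, and the gripper was clear above everything.

**Disagreement:** the drum touched the board about 2 mm lower than calculated, and wrist-picture fits put the ledge 4 to 9 mm low in height. Height is poorly determined in those fits, so I trusted the arm's own readings and the hard stop. A slight sag of about 0.02 rad would also explain the 2 mm.

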